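Charge the cap-nut hopper of the trap test plinth through the loading chute

ROBOT

A 6-joint arm with a two-finger parallel gripper is mounted at the origin on the work surface. World frame = base frame: x ahead of the robot, y to its left, z up, the work surface at z = 0. Lengths are in m, angles in rad, forces in N, time in s.
With the tool pointing down it reaches from about 0.3 to 0.875 m from the base axis. Payload 6.4 kg.
Tool frame: the origin (TCP) lies at the centre of the arm's flange, where the gripper is bolted on; the fingertips stand 173 mm ahead of it and the grasp point (between the pads) lies 155 mm ahead of it; z points along the fingers, x is the direction in which the jaws open and shut, and the axes are right-handed (so a half turn about z gives the same grasp; the last joint's range is limited). The gripper opens to 85 mm and grips with 20 to 120 N. Pads are 22 mm wide; open, the fingers measure 114 mm over their backs; the gripper's body (76 mm by 85 mm) begins 54 mm behind the grasp point. The pads swing forward as they close: fully open they stand 13 mm farther back than shut.
Start: joints at [1.09, 0.181, 1.607, -0, 1.354, -0.206], TCP at [0.156, 0.553, 0.405] pointing down, gripper open.
Joint ranges: [-2.99, 2.99], [-0.89, 2.07], [0.3, 2.58], [-1.14, 4.28], [0, 2.63], [-3.12, 3.12]. Speed limits (rad/s): [2.57, 2.57, 3.01, 3.14, 3.14, 3.14].

INTERFACE

Orientations are given as a unit quaternion [w, x, y, z].
In Python, from bench import ctrl gives the robot as it stands. The module is installed in compiled form; this text tells all that it offers.
- The arm moves only by the tool move_arm, never from a script. Its argument "moves" is a list of rows, each an object of numbers: "gripper": the opening in per cent of the stroke, from 0 (shut) to 100 (fully open); "x", "y", "z": the shift along the tool's x, y, z in cm; "roll": the turn about the tool's z in degrees. In form: [{"gripper": .., "x": .., "y": .., "z": .., "roll": ..}, ...]. A call has 1 to 5 rows; each row shifts and turns the commanded pose from where the row before left it, along the tool's axes as they then stand; what a row does not reach is not made up. A row lasts 1/8 s, in which the tool goes at most 62.5 mm and 10.7 degrees, less where a joint would pass 70% of its speed; a pose out of reach is approached as far as the arm can. A call is refused whole if a number of a shift passes 6.25 or a number of a turn 10.7, either way. A call with a gripper value outside its range is refused whole. The fingers move at their own pace and stop on an object; the grip force is fixed at half the most. Time passes only in rows, so rows that do not move let the fingers close. It gives the time, the measured TCP pose, the force and the opening at its end, in the units of the state.
- ctrl.get_obs(): the state, without advancing time (a new reading comes with each control period).
- ctrl.camera(name): name is "scene" or "top"; returns a dict with "img" (400x640x3 uint8, red, green, blue), "fx", "fy", "cx", "cy" (pixels), "D" ([k1, k2, p1, p2, k3] as OpenCV has them; the pictures are not rectified), "world_from_camera" (4x4, takes a point from camera to world coordinates). Camera axes: x right, y up, looking along -z (the intrinsics and any distortion apply to the point x, -y, -z); pixel columns grow to the right and rows downward; lengths in m; the calibration is good to about 2 mm. A picture is of the moment at which its call begins. There is no depth.
- ctrl.hand_in(): hands the job in, once; it reports no verdict.
The state is a dict: "time_s": time; "q": joint angles; "dq": joint speeds; "joint_efforts": joint torques, N m; "eef_pos": TCP position; "eef_rot": TCP orientation; "wrist_force": force on the tool from outside, world axes, zero at the start; "torque": the same for the moment, N m; "opening": opening from 0.0 (shut) to 1.0 (fully open).
Only numpy, scipy, OpenCV 4.12 (cv2) and the standard library are available. Lean on these libraries where they do the work, as an engineer would, in place of code of your own. Each camera call takes 0.05 s, during which the arm holds its last target. There are 200 camera calls.

TASK

Draw the nut hopper out from under its guard to the far stop, and stand or lay every loose brass cap nut in the steel loading chute while it lies on its mat. Then lift the chute by its handle and tip it so that the nuts slide into the hopper's mouth, keeping it tipped until all are in and never putting a nut in by hand. Finally lay the empty chute back along the middle of its mat and slide the hopper fully home under the guard, leaving everything else alone.

Things in the scene. Friction and masses are not known exactly. Their poses are not given: they have to be found in the camera images.
- hopper (a joint): travel in m of the hopper carriage along its slide: 0 = fully home under the green guard, 0.160 = against the stop at the other end, mouth clear of the guard. Starts between 0 and 0.05. It stays where it is left; about 3 N plus light damping moves it. Rising values move it along the station's -y
- station: fixed base plate of the hopper slide, 180 x 420 mm (x by y), 18 mm thick; origin at the centre of its underside, z up. The slide runs along its y. The guard, a flat green roof, top 168 mm above the table, covers station y +40 to +190 mm (x -85 to +85) and closes the mouth when the hopper is home. Its end wall stands at y +188 mm; other sides open
- mouth (a point): centre of the hopper's mouth, in its top face, 150 mm above the table; axes as the station's. The mouth is a square hole 80 x 80 mm in the top plate of a steel box 150 mm (x) by 116 mm (y) outside, 112 mm deep inside, with a low ridge on its floor. It lies at station y = 110 mm minus the travel
- handle (a point): the hopper's handle, 154 mm above the table: a black square upright post 16 x 16 mm, top 22 mm above this point, free all round to 100 mm below it; fixed 110 mm from the mouth's centre towards the station's -y, and moves with the hopper. Grip it from above and draw or push the hopper with it
- chute_grip (a point): centre of the chute's handle, an upright black plate 44 mm long (x), 14 mm thick (y), top 23 mm above this point, which is 62 mm above the chute's underside. Chute axes: x towards its open lip, z up. The floor plate ends 26 mm behind this point. About 0.28 kg. It starts lying empty on its mat, lip roughly towards the robot
- chute_mid (a point): middle of the chute's length and width, on its underside: 94 mm ahead (+x) of chute_grip and 62 mm below it; axes as the chute's
- chute_lip (a point): middle of the chute's open lip, on the channel floor's upper face, 214 mm ahead (+x) of chute_grip and 58 mm below it; axes as the chute's. The polished steel channel (friction about 0.3, floor 4 mm thick) runs back 170 mm from here to a back wall 30 mm high; 54 mm wide inside, 62 outside, side walls 12 mm above the floor, open on top
- mat_mid (a point): centre of the upper face of the fixed black rubber mat, 270 mm (x) by 110 mm (y), 4 mm thick, on which the chute lies lengthwise at start with its x axis along the mat's x
- nut1_mid (a point): brass cap nut, hexagonal, 40 mm across flats (46 across corners), 55 mm tall: hexagon 42 mm, then a dome; about 0.10 kg. This point is its centre, half-way up (27.5 mm over its base); z points to the dome, x is square to two of its flats. Starts standing on its base. Two or three of the four are present
- nut2_mid (a point): as nut1; None if absent or held
- nut3_mid (a point): as nut1; None if absent or held
- nut4_mid (a point): as nut1; None if absent or held
- probe: bystander: chrome thermometer probe, 200 mm long, lying; origin 100 mm from its tip, at table height
- cooler: bystander: stainless sample cooler coil housing, upright cylinder 92 mm across, 170 mm tall; origin at its foot
- bracket: bystander: olive-painted iron angle bracket, 110 x 50 x 78 mm tall; origin under its foot plate's middle
- flange: bystander: dark steel flange ring 110 mm across, 16 mm thick; origin at its underside
- spanner: bystander: steel spanner 190 mm long, lying
- plug: bystander: dark steel round plug, 44 mm across, 50 mm tall, upright; origin at its foot
There are look-alikes about, which are no part of the job. Leave any orange, purple or white look-alike of the part that bears nut3_mid alone.

How it is judged:
On the way, in this order (a step that is already met when the one before it is completed fails the run):
1. the hopper is out at its far stop and every nut lies in the chute's channel, the chute flat (value of joint hopper above 0.152 m and angle between chute_grip's own z axis and vertical below 0.15 rad and x of nut1_mid in the frame of chute_grip between 0.044 and 0.214 m and y of nut1_mid in the frame of chute_grip between -0.03 and 0.03 m and z of nut1_mid in the frame of chute_grip between -0.06 and -0.02 m and x of nut2_mid in the frame of chute_grip between 0.044 and 0.214 m and y of nut2_mid in the frame of chute_grip between -0.03 and 0.03 m and z of nut2_mid in the frame of chute_grip between -0.06 and -0.02 m and x of nut3_mid in the frame of chute_grip between 0.044 and 0.214 m and y of nut3_mid in the frame of chute_grip between -0.03 and 0.03 m and z of nut3_mid in the frame of chute_grip between -0.06 and -0.02 m and x of nut4_mid in the frame of chute_grip between 0.044 and 0.214 m and y of nut4_mid in the frame of chute_grip between -0.03 and 0.03 m and z of nut4_mid in the frame of chute_grip between -0.06 and -0.02 m), for 0.3 s.
2. the chute, held by the gripper and tipped lip down, has all the nuts inside the hopper (value of joint hopper above 0.14 m and contact force between the fingers and chute above 0.5 N and angle between chute_grip's own z axis and vertical above 0.2 rad and horizontal distance between chute_grip and mouth below 0.32 m and x of nut1_mid in the frame of mouth between -0.075 and 0.075 m and y of nut1_mid in the frame of mouth between -0.058 and 0.058 m and z of nut1_mid in the frame of mouth between -0.13 and -0.015 m and x of nut2_mid in the frame of mouth between -0.075 and 0.075 m and y of nut2_mid in the frame of mouth between -0.058 and 0.058 m and z of nut2_mid in the frame of mouth between -0.13 and -0.015 m and x of nut3_mid in the frame of mouth between -0.075 and 0.075 m and y of nut3_mid in the frame of mouth between -0.058 and 0.058 m and z of nut3_mid in the frame of mouth between -0.13 and -0.015 m and x of nut4_mid in the frame of mouth between -0.075 and 0.075 m and y of nut4_mid in the frame of mouth between -0.058 and 0.058 m and z of nut4_mid in the frame of mouth between -0.13 and -0.015 m), for 0.2 s.
At the end, for the whole second after the job is handed in: Every nut is inside the hopper, the hopper is home under the guard (travel under 8 mm), and the chute lies flat at rest on its mat, its middle within 35 mm of the mat's centre and lengthwise on the mat within 0.3 rad, either way round (value of joint hopper below 0.008 m and horizontal distance between chute_mid and mat_mid below 0.035 m and angle between chute_grip's own z axis and vertical below 0.08 rad and angle between the x axis of chute_mid and the x axis of mat_mid, either way round below 0.3 rad and z of chute_mid in the frame of mat_mid below 0.008 m and linear speed of chute below 0.02 m/s and x of nut1_mid in the frame of mouth between -0.075 and 0.075 m and y of nut1_mid in the frame of mouth between -0.058 and 0.058 m and z of nut1_mid in the frame of mouth between -0.13 and -0.015 m and x of nut2_mid in the frame of mouth between -0.075 and 0.075 m and y of nut2_mid in the frame of mouth between -0.058 and 0.058 m and z of nut2_mid in the frame of mouth between -0.13 and -0.015 m and x of nut3_mid in the frame of mouth between -0.075 and 0.075 m and y of nut3_mid in the frame of mouth between -0.058 and 0.058 m and z of nut3_mid in the frame of mouth between -0.13 and -0.015 m and x of nut4_mid in the frame of mouth between -0.075 and 0.075 m and y of nut4_mid in the frame of mouth between -0.058 and 0.058 m and z of nut4_mid in the frame of mouth between -0.13 and -0.015 m); the robot touches nothing.
It fails at once if a nut is held in the fingers in or right over the hopper's mouth ((contact force between the fingers and nut1 above 0.5 N and horizontal distance between nut1_mid and mouth below 0.04 m and z of nut1_mid in the frame of mouth below 0.08 m) or (contact force between the fingers and nut2 above 0.5 N and horizontal distance between nut2_mid and mouth below 0.04 m and z of nut2_mid in the frame of mouth below 0.08 m) or (contact force between the fingers and nut3 above 0.5 N and horizontal distance between nut3_mid and mouth below 0.04 m and z of nut3_mid in the frame of mouth below 0.08 m) or (contact force between the fingers and nut4 above 0.5 N and horizontal distance between nut4_mid and mouth below 0.04 m and z of nut4_mid in the frame of mouth below 0.08 m)).
It fails at once if a bystander is moved more than 40 mm (distance of any of probe, cooler, bracket, flange, spanner, plug from where it was at the start of the episode above 0.04 m).
Of nut1, nut2, nut3, nut4 only 2 to 3 are there at a start; the rules pass over those that are not, and their reading is None.
At some moment in a run one of nut1, nut2, nut3, nut4 may be knocked a few centimetres aside while the robot is not near it.
Once in a run the grip may slacken for a moment while it holds something.
It also fails if it takes over 200 s, if anything falls off the work surface, if the arm or the gripper's body presses on something with over 40 N, if the wrist force passes 120 N, or if a joint passes its speed limit or range.

## Working session

There is one attempt and no reset: what is moved stays moved. The work goes in short steps, Python scripts to look and compute and a tool call to move; the robot and the scene stay as the last step left them, time stands still between calls to the robot, and variables do not carry over. Pictures are saved under pics/ and viewed, about 12 in all and at most 16, crops included, and the job is handed in when it is done.

Besides the shell and the picture viewer there is one more tool, called after ">>>" as a command line: name --argument value ..., lists and objects as JSON in quotes. move_arm: Moves the arm, as the interface text tells. Its arguments: {"type":"object","properties":{"moves":{"type":"array","items":{"type":"object","properties":{"gripper":{"type":"number"},"x":{"type":"number"},"y":{"type":"number"},"z":{"type":"number"},"roll":{"type":"number"}}}}},"required":["moves"]}

```bash
mkdir -p pics
cat > h.py <<'E'
import numpy as np,cv2
from bench import ctrl
def cam(n):
    c=ctrl.camera(n); c['K']=np.array([[c['fx'],0,c['cx']],[0,c['fy'],c['cy']],[0,0,1.]]); c['W']=np.array(c['world_from_camera']); c['D']=np.array(c['D'],float); return c
def save(c,f,crop=None,s=1):
    im=c['img'][:,:,::-1]
    if crop: im=im[crop[1]:crop[3],crop[0]:crop[2]]
    cv2.imwrite(f,cv2.resize(im,None,fx=s,fy=s,interpolation=cv2.INTER_CUBIC))
def ray(c,uv):
    p=cv2.undistortPoints(np.array([[uv]],float),c['K'],c['D'])[0,0]
    d=c['W'][:3,:3]@np.array([p[0],-p[1],-1.]); return c['W'][:3,3],d
def pt(c,uv,z):
    o,d=ray(c,uv); return o+d*(z-o[2])/d[2]
def proj(c,P):
    P=np.atleast_2d(P).astype(float); q=(P-c['W'][:3,3])@c['W'][:3,:3]; q=q*[1,-1,-1]
    return cv2.projectPoints(q,np.zeros(3),np.zeros(3),c['K'],c['D'])[0][:,0]
def st():
    o=ctrl.get_obs(); np.set_printoptions(precision=4,suppress=True)
    print(o['time_s'],np.array(o['eef_pos']),np.array(o['eef_rot']),o['opening'],np.array(o['q']))
E
python3 - <<'E'
from h import *
for n in('scene','top'):
    c=cam(n); save(c,f'pics/{n}0.png',s=1.25); print(n,c['W'],c['K'],c['D'])
st()
E
```

```text
scene [[ 0.0425147  -0.70153247  0.71136819  1.27180109]
 [ 0.99898367  0.01917998 -0.04078915 -0.01170708]
 [ 0.01497088  0.71237934  0.70163491  0.80671148]
 [ 0.          0.          0.          1.        ]] [[370.87087586   0.         322.430302  ]
 [  0.         370.87087586 203.97838892]
 [  0.           0.           1.        ]] [-0.00672399  0.          0.          0.          0.        ]
top [[ 2.39115966e-02  9.89856501e-01 -1.40044072e-01  3.56829248e-01]
 [-9.99534696e-01  2.10179768e-02 -2.21051083e-02 -1.65142137e-04]
 [-1.89374421e-02  1.40507478e-01  9.89898491e-01  1.55280685e+00]
 [ 0.00000000e+00  0.00000000e+00  0.00000000e+00  1.00000000e+00]] [[466.88603218   0.         320.9118713 ]
 [  0.         466.88603218 193.524692  ]
 [  0.           0.           1.        ]] [0.04365899 0.         0.         0.         0.        ]
0.1 [0.1559 0.5532 0.4039] [ 0.0003  0.7973  0.6036 -0.0007] 1.001836528678304 [ 1.0897  0.1815  1.6079 -0.      1.3538 -0.2063]
```

View pics/scene0.png

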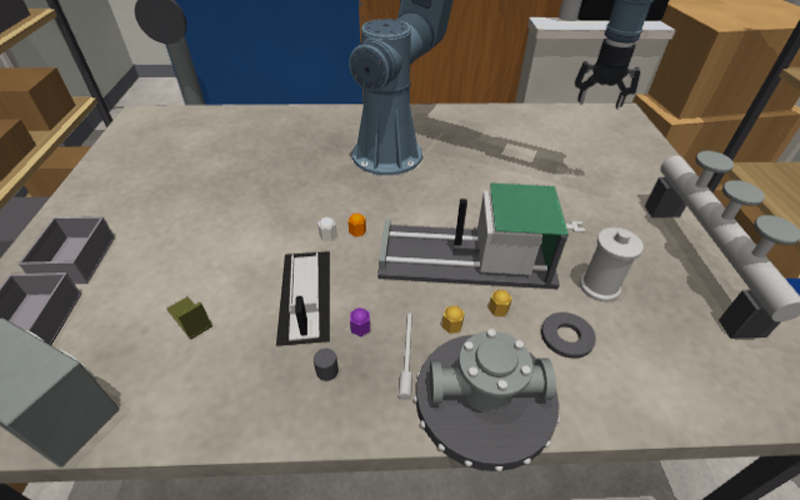

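View pics/top0.png

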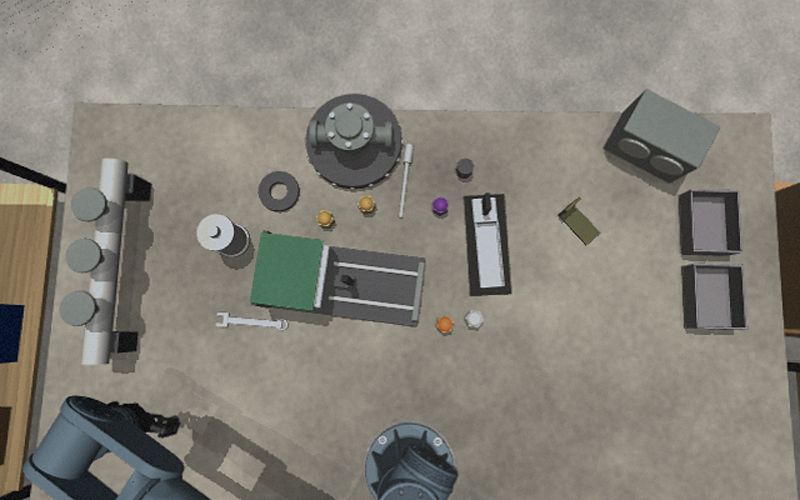

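Top view (800 px scale): two brass nuts, at (325,218) and (367,204). Look-alikes that could be mistaken for them: purple (440,205), orange (445,324), white (474,318); the dark plug is at (465,169). I choose the two brass ones. The chute is at (487,245) with its handle at (487,203), and the hopper post is at (347,280). Next I'll measure and check one close crop.

```bash
cat >> h.py <<'E'
def blobs(c,lo,hi,amin=30):
    h=cv2.cvtColor(c['img'],cv2.COLOR_RGB2HSV); m=cv2.inRange(h,np.array(lo),np.array(hi))
    n,l,s,ce=cv2.connectedComponentsWithStats(m); return [(s[i,4],ce[i],s[i,:4],l==i) for i in range(1,n) if s[i,4]>=amin]
def quad(mask):
    k=max(cv2.findContours(mask.astype(np.uint8),0,2)[0],key=cv2.contourArea); return cv2.minAreaRect(k)
def tri(a,ua,b,ub):
    o1,d1=ray(a,ua);o2,d2=ray(b,ub)
    t=np.linalg.lstsq(np.c_[d1,-d2],o2-o1,rcond=None)[0]; p,q=o1+d1*t[0],o2+d2*t[1]; return (p+q)/2,np.linalg.norm(p-q)
E
python3 - <<'E'
from h import *
S,T=cam('scene'),cam('top')
cv2.imwrite('pics/crop1.png',np.vstack([cv2.resize(T['img'][145:265,185:425,::-1],(800,400)),cv2.resize(S['img'][180:260,200:440,::-1],(600,200)) .copy() if 0 else cv2.resize(S['img'][150:270,210:450,::-1],(800,400))])[:600] if 0 else cv2.resize(np.vstack([T['img'][145:265,190:420,::-1],S['img'][200:280,200:430,::-1]]),None,fx=2.9,fy=2.9))
for n,c in(('scene',S),('top',T)):
    print(n)
    for nm,lo,hi in(('brass',(17,120,90),(28,255,255)),('orange',(5,150,90),(16,255,255)),('purple',(130,80,50),(165,255,255)),('green',(60,80,40),(90,255,255)),('black',(0,0,0),(179,90,45))):
        for a,ce,bb,m in blobs(c,lo,hi,40):
            if nm=='black' and not(bb[0]>200 and bb[1]>90 and a<6000): continue
            print(nm,a,ce,bb,'z.027',pt(c,ce,.0275)[:2], 'z.168',pt(c,ce,.168)[:2] if nm=='green' else '')
            if nm=='green':
                print(' corners',[pt(c,p,.168)[:2].round(4).tolist() for p in cv2.boxPoints(quad(m))])
E
```

```text
scene
brass 2071 [592.47126992  10.71897634] [535   0 105  26] z.027 [-1.30037917  1.90847392] z.168 
brass 300 [535.04333333  90.38666667] [509  76  57  27] z.027 [-0.21101015  1.00873275] z.168 
brass 46 [633.43478261  88.41304348] [624  85  16   7] z.027 [-0.22587507  1.47557973] z.168 
brass 75 [284.92       174.94666667] [279 171  13  10] z.027 [ 0.344286   -0.08243155] z.168 
brass 255 [400.68627451 241.59215686] [392 232  18  21] z.027 [0.63365403 0.24074648] z.168 
brass 294 [362.03741497 255.03401361] [354 245  17  21] z.027 [0.67603062 0.12971657] z.168 
orange 162 [293.35185185   8.43209877] [287   0  14  20] z.027 [-1.31852875 -0.0774736 ] z.168 
orange 44 [309.           8.04545455] [307   0   6  14] z.027 [-1.32684983  0.02351704] z.168 
orange 5626 [376.44756488  44.49857803] [328   0  95  83] z.027 [-0.72688058  0.37473718] z.168 
orange 161 [430.24223602   5.94409938] [424   0  14  13] z.027 [-1.37839063  0.83226726] z.168 
orange 140 [285.49285714 182.25714286] [279 172  14  17] z.027 [ 0.38032073 -0.07955722] z.168 
purple 303 [287.62706271 257.04950495] [280 246  
[... 1599 characters left out ...]
0.67498694 -0.06707144] z.168 
green 2805 [228.76613191 216.8456328 ] [200 186  58  62] z.027 [0.48887504 0.33459532] z.168 [0.47671196 0.30375966]
 corners [[0.4012, 0.3861], [0.5729, 0.3702], [0.553, 0.2205], [0.3821, 0.2391]]
black 301 [585.50166113 177.02990033] [572 154  20  46] z.027 [ 0.64472025 -0.82128467] z.168 
black 72 [384.30555556 162.16666667] [372 156  21  16] z.027 [ 0.68221088 -0.17404884] z.168 
black 354 [588.92655367 236.20621469] [579 214  17  48] z.027 [ 0.45371959 -0.82125409] z.168 
black 67 [634.73134328 293.10447761] [630 290  10   8] z.027 [ 0.28139431 -0.94696058] z.168 
black 216 [346.55555556 365.9212963 ] [328 355  37  24] z.027 [ 0.0320632  -0.05895418] z.168
```

View pics/crop1.png

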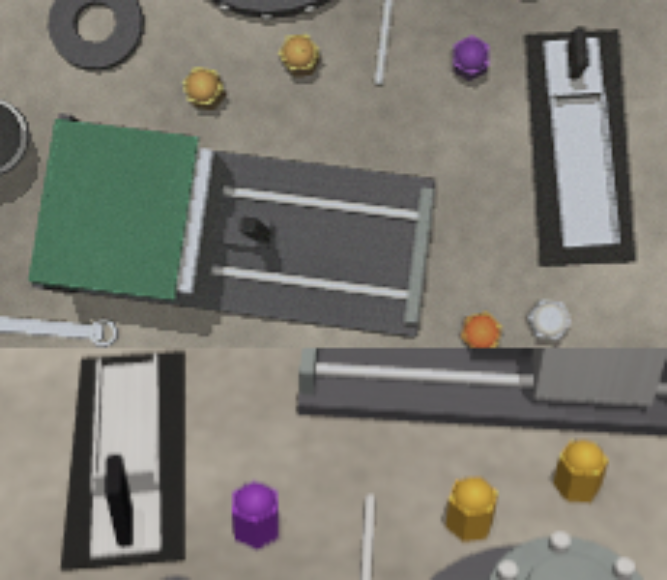

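Crop: two brass hexagonal domed nuts, crop (203,87) and (298,53). Purple (470,57), orange (481,330) and white (550,320) are rejected. Both views agree to about 2 mm: nut A (0.674, 0.131) and nut B (0.634, 0.240). Next I'll measure the station yaw, the post, and the chute and mat.

```bash
cat > m.py <<'E'
from h import *
def chute(T,S=None):
    h=cv2.cvtColor(T['img'],cv2.COLOR_RGB2HSV); roi=np.zeros(h.shape[:2],np.uint8); roi[140:250,360:425]=1
    dark=((h[...,2]<75)&(roi>0)).astype(np.uint8); wh=((h[...,2]>150)&(h[...,1]<40)&(roi>0)).astype(np.uint8)
    def big(m):
        n,l,s,_=cv2.connectedComponentsWithStats(m); return l==1+np.argmax(s[1:,4])
    al=big(cv2.morphologyEx(dark|wh,3,np.ones((5,5))))
    for nm,m,z in(('mat',al,.004),('chute',big(wh),.012)):
        P=np.array([pt(T,p,z)[:2] for p in cv2.boxPoints(quad(m))]); c=P.mean(0)
        e=[P[1]-P[0],P[2]-P[1]]; L=max(e,key=np.linalg.norm); a=np.degrees(np.arctan2(L[1],L[0]))%180
        print(nm,c,'len',[np.linalg.norm(v).round(4) for v in e],'yaw',a)
E
python3 - <<'E'
from m import *
S,T=cam('scene'),cam('top')
chute(T)
# post: dark in top crop ; print scene extents
for c,roi,n in((T,(262,210,300,240),'top'),(S,(355,150,385,205),'scene'),(S,(230,225,255,275),'s_chandle'),(T,(372,150,400,180),'t_chandle')):
    x0,y0,x1,y1=roi; v=c['img'][y0:y1,x0:x1].max(2); 
    for th in(30,45):
        ys,xs=np.nonzero(v<th)
        if len(xs): print(n,th,len(xs),'x',xs.min()+x0,xs.max()+x0,'y',ys.min()+y0,ys.max()+y0,'mean',xs.mean()+x0,ys.mean()+y0, 'top4rows meanx',xs[ys<=ys.min()+3].mean()+x0)
for R in('x',):
    for s in np.arange(0,.06,.01):
        yaw=np.radians(-6.6);o=np.array([.464,.190]);h=o-s*np.array([-np.sin(yaw),np.cos(yaw)])
        print(s,h,'top',proj(T,[*h,.176])[0],'scene',proj(S,[*h,.176])[0])
for a,ce,bb,m in blobs(T,(60,80,40),(90,255,255),500):
    k=max(cv2.findContours(m.astype(np.uint8),0,2)[0],key=cv2.contourArea); q=cv2.approxPolyDP(k,5,True)[:,0]
    print('guard',[pt(T,p,.168)[:2].round(4).tolist() for p in q])
# plate far end corners seen in crop
for u in((435,180),(413,335)): print('plate end',pt(T,(190+u[0]/2.9,145+u[1]/2.9),.018)[:2])
E
```

```text
mat [ 0.55654351 -0.20586849] len [np.float64(0.3193), np.float64(0.2083)] yaw 0.6560223321157097
chute [ 0.54701053 -0.19940384] len [np.float64(0.0636), np.float64(0.1693)] yaw 5.119351434427045
top 30 6 x 275 282 y 223 227 mean 278.5 225.16666666666666 top4rows meanx 278.4
top 45 37 x 274 282 y 221 230 mean 279.1081081081081 225.05405405405406 top4rows meanx 279.46153846153845
scene 30 159 x 364 372 y 160 195 mean 367.8176100628931 178.56603773584905 top4rows meanx 369.55555555555554
scene 45 194 x 363 382 y 160 201 mean 368.3814432989691 178.59278350515464 top4rows meanx 370.0
s_chandle 30 128 x 237 244 y 240 267 mean 241.296875 255.78125 top4rows meanx 241.25
s_chandle 45 276 x 230 254 y 225 274 mean 239.57971014492753 255.1231884057971 top4rows meanx 230.0
t_chandle 30 5 x 386 391 y 161 168 mean 387.2 164.6 top4rows meanx 386.0
t_chandle 45 116 x 372 399 y 156 179 mean 384.5 164.43103448275863 top4rows meanx 383.6060606060606
0.0 [0.464 0.19 ] top [266.33497486 221.70923552] scene [379.45932281 160.13112489]
0.01 [0.46285063 0.18006627] top [269.67156313 222.17045415] scene [375.8328647  159.92535322]
0.02 [0.46170126 0.17013254] top [273.00933758 222.6319983 ] scene [372.20912169 159.71979639]
0.03 [0.46055189 0.16019882] top [276.34834402 223.09387462] scene [368.58810474 159.51445486]
0.04 [0.45940251 0.15026509] top [279.68862841 223.55608976] scene [364.96982478 159.3093291 ]
0.05 [0.45825314 0.14033136] top [283.03023687 224.0186504 ] scene [361.35429264 159.10441957]
guard [[0.5685, 0.3681], [0.4033, 0.385], [0.3888, 0.2392], [0.5533, 0.2228]]
plate end [ 0.53011216 -0.03004353]
plate end [ 0.35490202 -0.0085327 ]
```

```bash
cat >> h.py <<'E'
def go(P,ang):
    """shift in tool axes (cm) and roll (deg) to bring grasp point to P with jaw angle ang(deg, mod 180); shifts given AFTER the roll"""
    from scipy.spatial.transform import Rotation as Ro
    o=ctrl.get_obs(); w,x,y,z=o['eef_rot']; R=Ro.from_quat([x,y,z,w]).as_matrix()
    a=np.degrees(np.arctan2(R[1,0],R[0,0])); r=-((ang-a+90)%180-90); t=np.radians(a-r)
    d=np.array(P)-(np.array(o['eef_pos'])+R[:,2]*.155)
    X=np.array([np.cos(t),np.sin(t)]);Y=np.array([np.sin(t),-np.cos(t)])
    print('t %.2f jaw %.1f open %.3f tilt %.2f | roll %.1f x %.2f y %.2f z %.2f'%(o['time_s'],a,o['opening'],np.degrees(np.arccos(-R[2,2])),r,100*d[:2]@X,100*d[:2]@Y,-100*d[2]),'F',np.array(o['wrist_force']).round(1),'grasp',(np.array(o['eef_pos'])+R[:,2]*.155).round(4))
E
python3 - <<'E'
from h import *
go([.4625,.1617,.250],83.9)
S,T=cam('scene'),cam('top')
for u in((526,35),(620,30),(636,260),(539,266)): print('mat',pt(T,(190+u[0]/2.9,145+u[1]/2.9),.004)[:2])
for u in((558,249),(619,246),(542,40),(600,35)): print('ch',pt(T,(190+u[0]/2.9,145+u[1]/2.9),.01)[:2])
for u in((577,30),(578,75)): print('hd top',pt(T,(190+u[0]/2.9,145+u[1]/2.9),.089)[:2])
E
```

```text
t 0.30 jaw 74.3 open 1.001 tilt 0.03 | roll -9.6 x -35.68 y 34.64 z -0.06 F [-0.3 -0.9  0.3] grasp [0.1559 0.5533 0.2494]
mat [ 0.70394795 -0.13312628]
mat [ 0.71192418 -0.24203595]
mat [ 0.4454096 -0.2598306]
mat [ 0.43596631 -0.15019492]
ch [ 0.45538624 -0.17096045]
ch [ 0.46041926 -0.23975429]
ch [ 0.69703408 -0.15116354]
ch [ 0.70420698 -0.21806671]
hd top [ 0.69156785 -0.18171874]
hd top [ 0.64123099 -0.18302662]
```

>>> move_arm --moves '[{"gripper": 60,"roll": -9.6},{"x": -4.2,"y": 4.1},{"x": -4.2,"y": 4.1},{"x": -4.2,"y": 4.1},{"x": -4.2,"y": 4.1}]'

```text
validation failed for argument at $.mo...
```

>>> move_arm --moves '[{"x": -4.2,"y": 4.1},{"x": -4.2,"y": 4.1},{"x": -4.2,"y": 4.1},{"x": -4.2,"y": 4.1}]'

```text
validation failed for argument at $.mo...
```

Run:
```python
from h import *
go([.4625,.1617,.152],83.9)
```

```text
t 0.40 jaw 74.3 open 0.999 tilt 0.02 | roll -9.6 x -35.69 y 34.64 z 9.76 F [ 0.6  0.  -0.1] grasp [0.156  0.5534 0.2496]
```

>>> move_arm --moves '[{"gripper": 60,"x": 0,"y": 0,"z": 0,"roll": -9.6},{"gripper": 60,"x": -4.2,"y": 4.1,"z": 0,"roll": 0},{"gripper": 60,"x": -4.2,"y": 4.1,"z": 0,"roll": 0},{"gripper": 60,"x": -4.2,"y": 4.1,"z": 0,"roll": 0},{"gripper": 60,"x": -4.2,"y": 4.1,"z": 0,"roll": 0}]'

```text
time_s: 1.02
eef_pos: [0.3018, 0.3674, 0.4049]
eef_rot: [0.0, 0.744, 0.668, 0.0]
wrist_force: [0.7, 0.1, 0.2]
opening: 0.603
```

>>> move_arm --moves '[{"gripper": 60,"x": -4.2,"y": 4.1,"z": 0,"roll": 0},{"gripper": 60,"x": -4.2,"y": 4.1,"z": 0,"roll": 0},{"gripper": 60,"x": -4.2,"y": 4.1,"z": 0,"roll": 0},{"gripper": 60,"x": -4.2,"y": 4.1,"z": 0,"roll": 0},{"gripper": 60,"x": 0,"y": 0,"z": 0,"roll": 0}]'

```text
time_s: 1.65
eef_pos: [0.4482, 0.1813, 0.4049]
eef_rot: [0.001, 0.746, 0.666, 0.0]
wrist_force: [-0.0, 0.2, -0.3]
opening: 0.6
```

Run:
```python
from h import *
go([.4625,.1617,.152],83.9)
T=cam('top');save(T,'pics/p4.png',(240,190,340,270),6)
```

```text
t 1.65 jaw 83.5 open 0.600 tilt 0.07 | roll -0.4 x -1.79 y 1.61 z 9.79 F [-0.   0.2 -0.3] grasp [0.4484 0.1812 0.2499]
```

>>> move_arm --moves '[{"gripper": 60,"x": -1.8,"y": 1.6,"z": 0,"roll": 0},{"gripper": 60,"x": 0,"y": 0,"z": 4.9,"roll": 0},{"gripper": 60,"x": 0,"y": 0,"z": 4.9,"roll": 0},{"gripper": 0,"x": 0,"y": 0,"z": 0,"roll": 0},{"gripper": 0,"x": 0,"y": 0,"z": 0,"roll": 0}]'

```text
time_s: 2.33
eef_pos: [0.4602, 0.1654, 0.3082]
eef_rot: [0.0, 0.744, 0.669, 0.0]
wrist_force: [-2.6, 2.6, 0.2]
opening: 0.18
```

>>> move_arm --moves '[{"gripper": 0,"x": 0,"y": 0,"z": 0,"roll": 0},{"gripper": 0,"x": -2.0,"y": 0,"z": 0,"roll": 0},{"gripper": 0,"x": -3.0,"y": 0,"z": 0,"roll": 0},{"gripper": 0,"x": -3.0,"y": 0,"z": 0,"roll": 0},{"gripper": 0,"x": 0,"y": 0,"z": 0,"roll": 0}]'

```text
time_s: 2.95
eef_pos: [0.4516, 0.0838, 0.3083]
eef_rot: [0.001, 0.745, 0.668, -0.0]
wrist_force: [-4.6, -3.1, -0.6]
opening: 0.18
```

Run:
```python
from h import *
go([.4485,.0304,.152],83.9)
```

```text
t 2.95 jaw 83.8 open 0.180 tilt 0.09 | roll -0.1 x -5.32 y 0.25 z 0.13 F [-4.6 -3.1 -0.6] grasp [0.4517 0.0836 0.1533]
```

>>> move_arm --moves '[{"gripper": 0,"x": -2.5,"y": 0,"z": 0,"roll": 0},{"gripper": 0,"x": -2.0,"y": 0.1,"z": 0,"roll": 0},{"gripper": 0,"x": -0.6,"y": 0,"z": 0,"roll": 0},{"gripper": 0,"x": -0.3,"y": 0,"z": 0,"roll": 0},{"gripper": 0,"x": 0,"y": 0,"z": 0,"roll": 0}]'

```text
time_s: 3.58
eef_pos: [0.4464, 0.0315, 0.3082]
eef_rot: [-0.0, 0.744, 0.668, -0.0]
wrist_force: [-8.2, 0.3, 3.8]
opening: 0.178
```

>>> move_arm --moves '[{"gripper": 0,"x": -0.4,"y": 0,"z": 0,"roll": 0},{"gripper": 0,"x": 0,"y": 0,"z": 0,"roll": 0}]'

```text
time_s: 3.82
eef_pos: [0.446, 0.0289, 0.3082]
eef_rot: [-0.001, 0.744, 0.668, 0.001]
wrist_force: [-7.0, 11.1, 4.8]
opening: 0.179
```

Run:
```python
from h import *
go([.4485,.0304,.152],83.9)
```

```text
t 3.83 jaw 83.9 open 0.179 tilt 0.22 | roll -0.0 x 0.12 y 0.24 z 0.12 F [-7.  11.1  4.8] grasp [0.446  0.0295 0.1532]
```

>>> move_arm --moves '[{"gripper": 60,"x": 0,"y": 0,"z": 0,"roll": 0},{"gripper": 60,"x": 0,"y": 0,"z": 0,"roll": 0},{"gripper": 60,"x": 0,"y": 0,"z": -5,"roll": 0},{"gripper": 90,"x": 0,"y": 0,"z": -5,"roll": 9.9},{"gripper": 90,"x": 0,"y": 0,"z": 0,"roll": 9.9}]'

```text
time_s: 4.45
eef_pos: [0.4479, 0.0269, 0.4122]
eef_rot: [0.004, 0.849, 0.528, 0.004]
wrist_force: [0.4, -0.3, -0.6]
opening: 0.904
```

>>> move_arm --moves '[{"gripper": 90,"x": 0,"y": 0,"z": 0,"roll": 9.9},{"gripper": 90,"x": 0,"y": 0,"z": 0,"roll": 9.9},{"gripper": 90,"x": 0,"y": 0,"z": 0,"roll": 9.9},{"gripper": 90,"x": 0,"y": 0,"z": 0,"roll": 9.9},{"gripper": 90,"x": 0,"y": 0,"z": 0,"roll": 9.9}]'

```text
time_s: 5.08
eef_pos: [0.4467, 0.0271, 0.4076]
eef_rot: [0.0, 0.992, 0.124, 0.001]
wrist_force: [-1.1, 0.7, 0.2]
opening: 0.899
```

Run:
```python
from h import *
go([.6745,.131,.15],4.9)
S,T=cam('scene'),cam('top')
for n,c in(('s',S),('t',T)):
    for a,ce,bb,m in blobs(c,(17,120,90),(28,255,255),60):
        p=pt(c,ce,.0275)
        if .4<p[0]<.9: print(n,a,ce,p)
save(T,'pics/p4.png',(230,140,440,270),3.6)
```

```text
t 5.08 jaw 14.2 open 0.899 tilt 0.11 | roll 9.3 x 23.56 y -8.42 z 10.26 F [-1.1  0.7  0.2] grasp [0.447  0.027  0.2526]
s 257 [400.6848249 241.6381323] [0.63381501 0.24071121 0.0275    ]
s 294 [362.03741497 255.03401361] [0.67603062 0.12971657 0.0275    ]
t 91 [292.57142857 162.28571429] [0.67579845 0.13091441 0.0275    ]
t 93 [259.40860215 173.82795699] [0.63442203 0.24001979 0.0275    ]
```

View pics/p4.png

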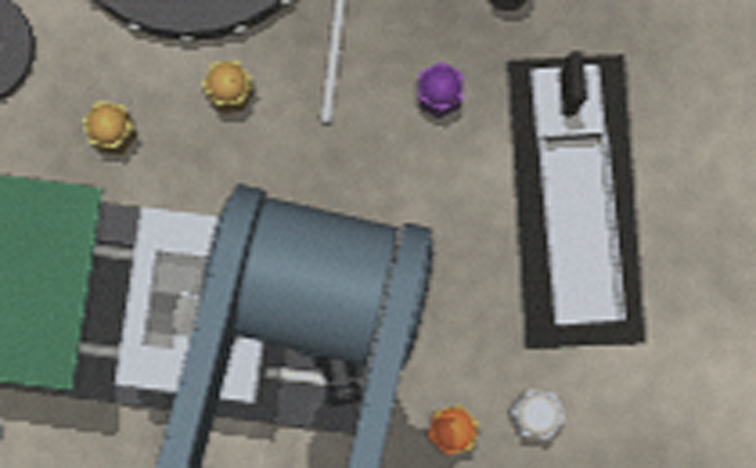

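>>> move_arm --moves '[{"gripper": 90,"x": 0,"y": 0,"z": 0,"roll": 9.3},{"gripper": 90,"x": 5.8,"y": -2.1,"z": 0,"roll": 0},{"gripper": 90,"x": 5.8,"y": -2.1,"z": 0,"roll": 0},{"gripper": 90,"x": 5.8,"y": -2.1,"z": 0,"roll": 0},{"gripper": 90,"x": 5.8,"y": -2.1,"z": 0,"roll": 0}]'

```text
time_s: 5.8
eef_pos: [0.6717, 0.133, 0.4071]
eef_rot: [0.0, 0.999, 0.048, 0.001]
wrist_force: [0.1, -0.7, 0.4]
opening: 0.899
```

Run:
```python
from h import *
go([.6755,.1307,.030],4.9)
```

```text
t 5.80 jaw 5.5 open 0.899 tilt 0.08 | roll 0.6 x 0.34 y 0.26 z 22.21 F [ 0.1 -0.7  0.4] grasp [0.6719 0.133  0.2521]
```

>>> move_arm --moves '[{"gripper": 90,"x": 0.3,"y": 0.3,"z": 5.5,"roll": 0.5},{"gripper": 90,"x": 0,"y": 0,"z": 6,"roll": 0},{"gripper": 90,"x": 0,"y": 0,"z": 6,"roll": 0},{"gripper": 90,"x": 0,"y": 0,"z": 4.5,"roll": 0},{"gripper": 90,"x": 0,"y": 0,"z": 0,"roll": 0}]'

```text
time_s: 6.42
eef_pos: [0.6708, 0.1293, 0.1821]
eef_rot: [-0.0, 0.999, 0.043, -0.004]
wrist_force: [-0.4, -0.6, -0.4]
opening: 0.897
```

Run:
```python
from h import *
go([.6755,.1307,.030],4.9)
```

```text
t 6.42 jaw 4.9 open 0.897 tilt 0.51 | roll 0.0 x 0.61 y -0.09 z -0.29 F [-0.4 -0.6 -0.4] grasp [0.6695 0.1293 0.0271]
```

>>> move_arm --moves '[{"gripper": 0,"x": 0,"y": 0,"z": 0,"roll": 0},{"gripper": 0,"x": 0,"y": 0,"z": 0,"roll": 0},{"gripper": 0,"x": 0,"y": 0,"z": 0,"roll": 0},{"gripper": 0,"x": 0,"y": 0,"z": 0,"roll": 0}]'

```text
time_s: 6.92
eef_pos: [0.6746, 0.1296, 0.1905]
eef_rot: [0.0, 0.999, 0.042, 0.003]
wrist_force: [0.3, -0.6, 7.5]
opening: 0.458
```

Run:
```python
from h import *
go([.6755,.1307,.030],4.9)
T=cam('top')
# chute and mat corners read from p4 crop
f=lambda u,z:pt(T,(230+u[0]/3.6,140+u[1]/3.6),z)[:2]
M=np.array([f(u,.004) for u in((508,62),(624,55),(644,340),(526,347))]);print('mat',M.mean(0),np.degrees(np.arctan2(*(M[1]-M[2]+M[0]-M[3])[::-1])))
print('lip',f((553,325),.01),f((622,319),.01),'back',f((539,137),.02),f((601,134),.02),'tail',f((530,70),.008),f((599,65),.008))
print('handle top',f((573,52),.089),f((572,85),.089))
```

```text
t 6.92 jaw 4.8 open 0.458 tilt 0.35 | roll -0.1 x 0.00 y -0.11 z 0.55 F [ 0.3 -0.6  7.5] grasp [0.6756 0.1296 0.0355]
mat [ 0.57467109 -0.19554589] 3.9477123455424774
lip [ 0.45739792 -0.17487419] [ 0.46436052 -0.23757173] back [ 0.62971217 -0.16003769] [ 0.63366653 -0.21694402] tail [ 0.69525837 -0.15246942] [ 0.70123765 -0.2166583 ]
handle top [ 0.69451544 -0.18234457] [ 0.66468066 -0.18159458]
```

>>> move_arm --moves '[{"gripper": 0,"x": 0,"y": 0,"z": -4,"roll": 0},{"gripper": 0,"x": 0,"y": 0,"z": -6,"roll": 0},{"gripper": 0,"x": 0,"y": 0,"z": -4,"roll": 0},{"gripper": 0,"x": 0,"y": 0,"z": 0,"roll": 0}]'

```text
time_s: 7.48
eef_pos: [0.6744, 0.1297, 0.3335]
eef_rot: [0.0, 0.999, 0.042, 0.005]
wrist_force: [-0.7, -0.4, -0.7]
opening: 0.458
```

Run:
```python
from h import *
go([.4937,-.2033,.16],5.2)
```

```text
t 7.47 jaw 4.8 open 0.458 tilt 0.63 | roll -0.4 x -21.19 y 31.51 z 1.85 F [-0.7 -0.4 -0.7] grasp [0.6761 0.1297 0.1785]
```

>>> move_arm --moves '[{"gripper": 0,"x": -2.1,"y": 3.1,"z": 0,"roll": -0.4},{"gripper": 0,"x": -3.2,"y": 4.7,"z": 0,"roll": 0},{"gripper": 0,"x": -3.2,"y": 4.7,"z": 0,"roll": 0},{"gripper": 0,"x": -3.2,"y": 4.7,"z": 0,"roll": 0},{"gripper": 0,"x": -3.2,"y": 4.7,"z": 0,"roll": 0}]'

```text
time_s: 8.1
eef_pos: [0.5425, -0.103, 0.326]
eef_rot: [-0.0, 0.999, 0.045, -0.0]
wrist_force: [0.5, -0.4, -0.8]
opening: 0.457
```

>>> move_arm --moves '[{"gripper": 0,"x": -3.2,"y": 4.7,"z": 0,"roll": 0},{"gripper": 0,"x": -2.1,"y": 3.1,"z": 0,"roll": 0},{"gripper": 0,"x": 0,"y": 0,"z": 0,"roll": 0},{"gripper": 0,"x": 0,"y": 0,"z": 0,"roll": 0}]'

```text
time_s: 8.6
eef_pos: [0.4981, -0.1839, 0.3263]
eef_rot: [-0.0, 0.999, 0.045, -0.0]
wrist_force: [0.1, -0.9, -0.6]
opening: 0.461
```

Run:
```python
from h import *
go([.4937,-.2033,.06],5.2)
S=cam('scene');save(S,'pics/p5.png',(190,130,430,290),3.3)
```

```text
t 8.60 jaw 5.1 open 0.461 tilt 0.05 | roll -0.1 x -0.61 y 1.91 z 11.13 F [ 0.1 -0.9 -0.6] grasp [ 0.4981 -0.1837  0.1713]
```

View pics/p5.png

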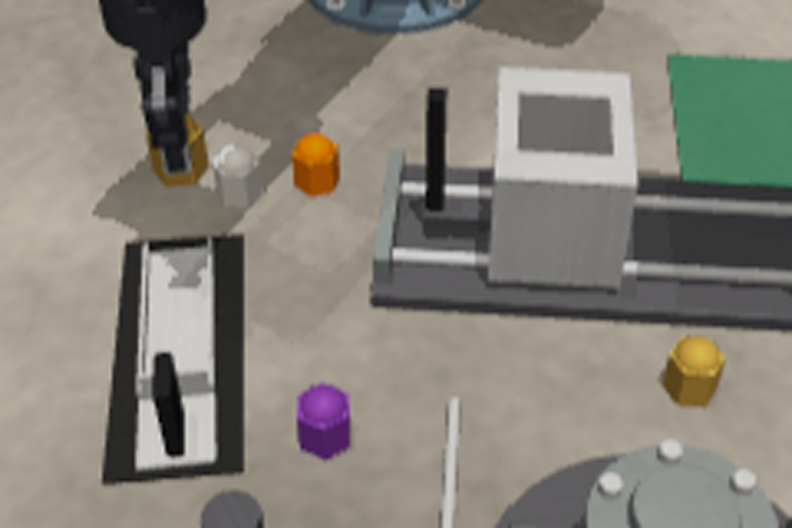

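Nut A is held upright at crop (177,155). The hopper is at the far stop with its mouth open at (565,122), and nut B is at (693,370).

>>> move_arm --moves '[{"gripper": 0,"x": -0.6,"y": 1.9,"z": 0,"roll": 0},{"gripper": 0,"x": 0,"y": 0,"z": 5,"roll": 0},{"gripper": 0,"x": 0,"y": 0,"z": 5,"roll": 0},{"gripper": 0,"x": 0,"y": 0,"z": 0,"roll": 0},{"gripper": 0,"x": 0,"y": 0,"z": 0,"roll": 0}]'

```text
time_s: 9.28
eef_pos: [0.4948, -0.2042, 0.2282]
eef_rot: [0.001, 0.999, 0.045, 0.001]
wrist_force: [-0.2, -0.7, -0.2]
opening: 0.459
```

Run:
```python
from h import *
go([.4937,-.2033,.045],5.2)
S=cam('scene');T=cam('top')
a=cv2.resize(S['img'][180:290,215:305,::-1],(450,550));b=cv2.resize(T['img'][150:260,350:420,::-1],(350,550))
cv2.imwrite('pics/p6.png',np.hstack([a,b]))
```

```text
t 9.28 jaw 5.2 open 0.459 tilt 0.11 | roll -0.0 x -0.13 y -0.12 z 2.82 F [-0.2 -0.7 -0.2] grasp [ 0.4951 -0.2044  0.0732]
```

View pics/p6.png

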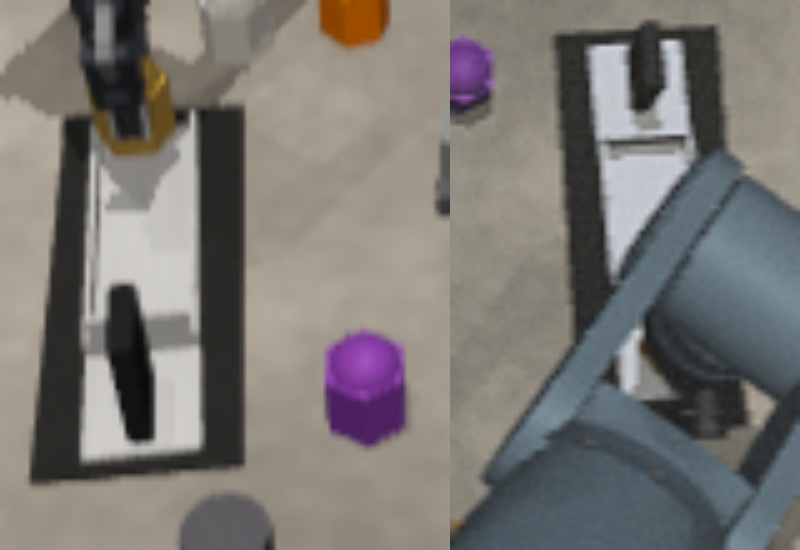

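Run:
```python
from h import *
S=cam('scene')
f=lambda u,z:pt(S,(215+u[0]/5,180+u[1]/5),z)[:2]
print('lip edges',f((88,125),.02),f((202,115),.02),'tail edges',f((79,465),.008),f((203,452),.008))
h=cv2.cvtColor(S['img'],cv2.COLOR_RGB2HSV);m=(h[...,0]>15)&(h[...,0]<29)&(h[...,1]>120)&(h[...,2]>60);m[:180]=0;m[215:]=0;m[:,:225]=0;m[:,256:]=0
ys,xs=np.nonzero(m);print(xs.min(),xs.max(),ys.min(),ys.max())
print('nut sides at mid',pt(S,(xs.min(),200),.06),pt(S,(xs.max()+1,200),.06))
```

```text
lip edges [ 0.47117239 -0.23566211] [ 0.46443418 -0.1682223 ] tail edges [ 0.7082857  -0.21163136] [ 0.70218655 -0.1487411 ]
233 249 191 210
nut sides at mid [ 0.4913176  -0.22577643  0.06      ] [ 0.49264062 -0.17687637  0.06      ]
```

>>> move_arm --moves '[{"gripper": 0,"x": -0.1,"y": -0.15,"z": 1.0,"roll": 0},{"gripper": 0,"x": 0,"y": 0,"z": 1.0,"roll": 0},{"gripper": 0,"x": 0,"y": 0,"z": 0.8,"roll": 0},{"gripper": 0,"x": 0,"y": 0,"z": 0.1,"roll": 0},{"gripper": 0,"x": 0,"y": 0,"z": 0,"roll": 0}]'

```text
time_s: 10.05
eef_pos: [0.4929, -0.2024, 0.1983]
eef_rot: [-0.0, 0.999, 0.045, -0.0]
wrist_force: [-3.9, 2.0, 11.4]
opening: 0.456
```

Run:
```python
from h import *
go([.4937,-.2027,.0435],5.2)
```

```text
t 10.05 jaw 5.2 open 0.456 tilt 0.05 | roll -0.0 x 0.09 y 0.04 z -0.02 F [-3.9  2.  11.4] grasp [ 0.4927 -0.2024  0.0433]
```

>>> move_arm --moves '[{"gripper": 65,"x": 0,"y": 0,"z": 0,"roll": 0},{"gripper": 65,"x": 0,"y": 0,"z": 0,"roll": 0},{"gripper": 65,"x": 0,"y": 0,"z": 0,"roll": 0},{"gripper": 65,"x": 0,"y": 0,"z": -4,"roll": 0},{"gripper": 65,"x": 0,"y": 0,"z": -6,"roll": 0}]'

```text
time_s: 10.68
eef_pos: [0.492, -0.2019, 0.2966]
eef_rot: [-0.002, 0.999, 0.045, -0.002]
wrist_force: [0.2, -1.0, -0.6]
opening: 0.65
```

>>> move_arm --moves '[{"gripper": 90,"x": 0,"y": 0,"z": -4,"roll": 0},{"gripper": 90,"x": 2,"y": -6,"z": 0,"roll": 0},{"gripper": 90,"x": 2,"y": -6,"z": 0,"roll": 0},{"gripper": 90,"x": 2,"y": -6,"z": 0,"roll": 0},{"gripper": 90,"x": 2,"y": -6,"z": 0,"roll": 0}]'

```text
time_s: 11.3
eef_pos: [0.5504, 0.0428, 0.3378]
eef_rot: [0.0, 0.999, 0.045, 0.0]
wrist_force: [0.5, 0.0, -0.0]
opening: 0.902
```

Run:
```python
from h import *
go([.6342,.2403,.15],5.2)
S,T=cam('scene'),cam('top')
for n,c in(('s',S),('t',T)):
    for a,ce,bb,m in blobs(c,(17,120,90),(28,255,255),60):
        p=pt(c,ce,.0275)
        if .4<p[0]<.9: print(n,a,ce,p,pt(c,ce,.0355))
```

```text
t 11.30 jaw 5.1 open 0.902 tilt 0.03 | roll -0.1 x 10.12 y -18.91 z 3.28 F [ 0.5  0.  -0. ] grasp [0.5505 0.0428 0.1828]
s 254 [242.91732283 206.98818898] [ 0.48802569 -0.20207253  0.0275    ] [ 0.49607254 -0.20011809  0.0355    ]
s 259 [400.58301158 241.68725869] [0.6339786  0.24039898 0.0275    ] [0.64052699 0.23781066 0.0355    ]
t 97 [259.37113402 173.82474227] [0.63443028 0.24014498 0.0275    ] [0.6329743  0.23888459 0.0355    ]
t 102 [393.52941176 218.7254902 ] [ 0.49464899 -0.20494131  0.0275    ] [ 0.49392615 -0.20386729  0.0355    ]
```

>>> move_arm --moves '[{"gripper": 90,"x": 2.5,"y": -4.7,"z": 0,"roll": 0},{"gripper": 90,"x": 2.5,"y": -4.7,"z": 0,"roll": 0},{"gripper": 90,"x": 2.5,"y": -4.7,"z": 0,"roll": 0},{"gripper": 90,"x": 2.6,"y": -4.8,"z": 0,"roll": 0},{"gripper": 90,"x": 0,"y": 0,"z": 2,"roll": 0}]'

```text
time_s: 12.02
eef_pos: [0.6351, 0.2411, 0.3188]
eef_rot: [-0.001, 0.999, 0.047, 0.002]
wrist_force: [0.5, 0.7, 0.0]
opening: 0.899
```

Run:
```python
from h import *
go([.6342,.2400,.030],5.2)
```

```text
t 12.03 jaw 5.4 open 0.899 tilt 0.26 | roll 0.2 x -0.17 y 0.12 z 13.38 F [0.5 0.7 0. ] grasp [0.6358 0.2413 0.1638]
```

>>> move_arm --moves '[{"gripper": 90,"x": -0.2,"y": 0.1,"z": 4.8,"roll": 0.2},{"gripper": 90,"x": 0,"y": 0,"z": 5,"roll": 0},{"gripper": 90,"x": 0,"y": 0,"z": 2.9,"roll": 0},{"gripper": 90,"x": 0,"y": 0,"z": 0,"roll": 0},{"gripper": 0,"x": 0,"y": 0,"z": 0,"roll": 0}]'

```text
time_s: 12.65
eef_pos: [0.6326, 0.2364, 0.1918]
eef_rot: [0.0, 0.999, 0.043, 0.001]
wrist_force: [0.8, 0.5, 0.6]
opening: 0.709
```

>>> move_arm --moves '[{"gripper": 0,"x": 0,"y": 0,"z": 0,"roll": 0},{"gripper": 0,"x": 0,"y": 0,"z": 0,"roll": 0},{"gripper": 0,"x": 0,"y": 0,"z": 0,"roll": 0},{"gripper": 0,"x": 0,"y": 0,"z": 0,"roll": 0}]'

```text
time_s: 13.15
eef_pos: [0.6332, 0.2372, 0.1934]
eef_rot: [-0.0, 0.999, 0.043, 0.002]
wrist_force: [-0.6, -0.8, 6.5]
opening: 0.482
```

Run:
```python
from h import *
go([.6342,.2400,.030],5.2)
```

```text
t 13.15 jaw 5.0 open 0.482 tilt 0.25 | roll -0.2 x 0.06 y -0.27 z 0.84 F [-0.6 -0.8  6.5] grasp [0.6339 0.2373 0.0384]
```

>>> move_arm --moves '[{"gripper": 0,"x": 0,"y": 0,"z": -4,"roll": 0},{"gripper": 0,"x": 0,"y": 0,"z": -6,"roll": 0},{"gripper": 0,"x": 0,"y": 3,"z": -4,"roll": 0},{"gripper": 0,"x": -1,"y": 5.5,"z": 0,"roll": 0},{"gripper": 0,"x": -1,"y": 6,"z": 0,"roll": 0}]'

```text
time_s: 13.78
eef_pos: [0.6243, 0.0902, 0.3324]
eef_rot: [0.0, 0.999, 0.044, 0.001]
wrist_force: [1.9, 0.1, -1.9]
opening: 0.479
```

>>> move_arm --moves '[{"gripper": 0,"x": -1,"y": 6,"z": 0,"roll": 0},{"gripper": 0,"x": -2,"y": 5.9,"z": 0,"roll": 0},{"gripper": 0,"x": -2,"y": 5.9,"z": 0,"roll": 0},{"gripper": 0,"x": -2,"y": 5.9,"z": 0,"roll": 0},{"gripper": 0,"x": -1,"y": 4,"z": 0,"roll": 0}]'

```text
time_s: 14.4
eef_pos: [0.5678, -0.1945, 0.3315]
eef_rot: [0.0, 0.999, 0.042, 0.0]
wrist_force: [0.1, 0.4, -0.3]
opening: 0.476
```

Run:
```python
from h import *
go([.5634,-.1985,.10],5.2)
```

```text
t 14.40 jaw 4.9 open 0.476 tilt 0.08 | roll -0.3 x -0.49 y 0.34 z 7.65 F [ 0.1  0.4 -0.3] grasp [ 0.5679 -0.1947  0.1765]
```

>>> move_arm --moves '[{"gripper": 0,"x": -0.5,"y": 0.35,"z": 4,"roll": -0.3},{"gripper": 0,"x": 0,"y": 0,"z": 5,"roll": 0},{"gripper": 0,"x": 0,"y": 0,"z": 1,"roll": 0},{"gripper": 0,"x": 0,"y": 0,"z": 0,"roll": 0}]'

```text
time_s: 14.9
eef_pos: [0.5644, -0.1958, 0.2312]
eef_rot: [-0.0, 0.999, 0.046, -0.0]
wrist_force: [0.3, 0.1, -0.7]
opening: 0.48
```

Run:
```python
from h import *
go([.5634,-.1985,.0475],5.2)
S=cam('scene');T=cam('top')
a=cv2.resize(S['img'][180:290,215:305,::-1],(450,550));b=cv2.resize(T['img'][150:260,350:420,::-1],(350,550))
cv2.imwrite('pics/p7.png',np.hstack([a,b]))
for r in blobs(S,(15,120,60),(29,255,255),40):
    if 215<r[1][0]<305: print(r[0],r[1],r[2])
```

```text
t 14.90 jaw 5.3 open 0.480 tilt 0.01 | roll 0.1 x -0.12 y 0.27 z 2.87 F [ 0.3  0.1 -0.7] grasp [ 0.5643 -0.1957  0.0762]
173 [285.24855491 178.68786127] [279 171  14  18]
194 [246.06185567 213.93814433] [235 198  17  31]
```

View pics/p7.png

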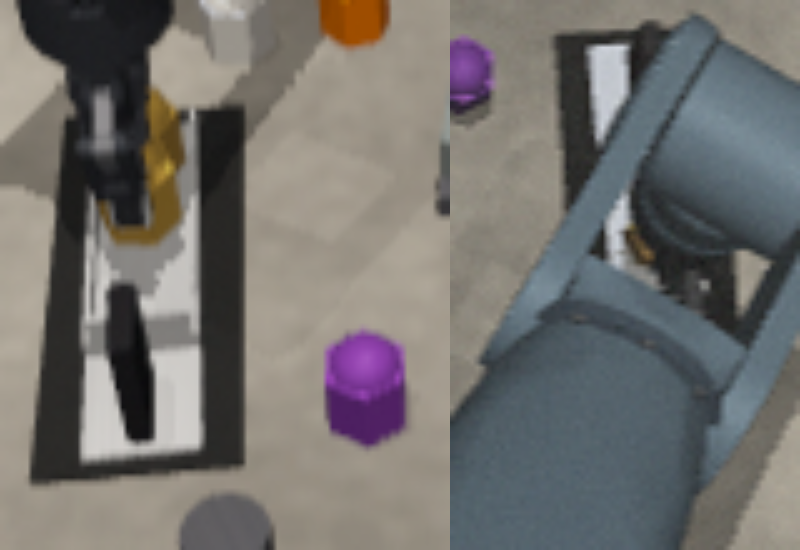

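Run:
```python
from h import *
S=cam('scene')
for v in(215,225): print(pt(S,(234.6,222),.058),pt(S,(251.6,222),.058))
```

```text
[ 0.57619484 -0.21089212  0.058     ] [ 0.57751547 -0.16464888  0.058     ]
[ 0.57619484 -0.21089212  0.058     ] [ 0.57751547 -0.16464888  0.058     ]
```

>>> move_arm --moves '[{"gripper": 0,"x": -0.1,"y": 0.5,"z": 0.8,"roll": 0},{"gripper": 0,"x": 0,"y": 0,"z": 0.8,"roll": 0},{"gripper": 0,"x": 0,"y": 0,"z": 0.7,"roll": 0},{"gripper": 0,"x": 0,"y": 0,"z": 0.4,"roll": 0},{"gripper": 0,"x": 0,"y": 0,"z": 0,"roll": 0}]'

```text
time_s: 15.68
eef_pos: [0.5634, -0.2008, 0.2031]
eef_rot: [-0.0, 0.999, 0.046, -0.0]
wrist_force: [0.0, 0.2, -0.5]
opening: 0.477
```

Run:
```python
from h import *
go([.5634,-.2010,.0465],5.2)
```

```text
t 15.68 jaw 5.3 open 0.477 tilt 0.06 | roll 0.1 x 0.01 y 0.03 z 0.16 F [ 0.   0.2 -0.5] grasp [ 0.5632 -0.2007  0.0481]
```

>>> move_arm --moves '[{"gripper": 0,"x": 0,"y": 0,"z": 0.2,"roll": 0},{"gripper": 0,"x": 0,"y": 0,"z": 0.15,"roll": 0},{"gripper": 0,"x": 0,"y": 0,"z": 0,"roll": 0}]'

```text
time_s: 16.05
eef_pos: [0.5639, -0.2011, 0.2014]
eef_rot: [0.0, 0.999, 0.046, 0.0]
wrist_force: [-3.1, 2.1, 8.0]
opening: 0.482
```

>>> move_arm --moves '[{"gripper": 62,"x": 0,"y": 0,"z": 0,"roll": 0},{"gripper": 62,"x": 0,"y": 0,"z": 0,"roll": 0},{"gripper": 62,"x": 0,"y": 0,"z": -4,"roll": 0},{"gripper": 62,"x": 0,"y": 0,"z": -6,"roll": 0},{"gripper": 62,"x": 3,"y": -5,"z": -2,"roll": 9.9}]'

```text
time_s: 16.68
eef_pos: [0.5897, -0.1514, 0.3248]
eef_rot: [0.002, 0.999, -0.045, 0.003]
wrist_force: [0.7, 0.7, -0.8]
opening: 0.619
```

>>> move_arm --moves '[{"gripper": 62,"x": 0,"y": -5,"z": 0,"roll": 9.9},{"gripper": 62,"x": 0,"y": -5,"z": 0,"roll": 9.9},{"gripper": 62,"x": 0,"y": 0,"z": 0,"roll": 9.9},{"gripper": 62,"x": 0,"y": 0,"z": 0,"roll": 9.9}]'

```text
time_s: 17.18
eef_pos: [0.6056, -0.0491, 0.32]
eef_rot: [0.0, 0.926, -0.378, -0.0]
wrist_force: [-0.4, -0.2, -0.7]
opening: 0.62
```

Run:
```python
from h import *
go([.673,-.187,.15],95.2)
S=cam('scene');T=cam('top')
a=cv2.resize(S['img'][180:290,215:305,::-1],(450,550));b=cv2.resize(T['img'][150:260,350:420,::-1],(350,550))
cv2.imwrite('pics/p8.png',np.hstack([a,b]))
```

```text
t 17.18 jaw -44.5 open 0.620 tilt 0.01 | roll 40.3 x 14.35 y -5.47 z 1.50 F [-0.4 -0.2 -0.7] grasp [ 0.6055 -0.0491  0.165 ]
```

View pics/p8.png

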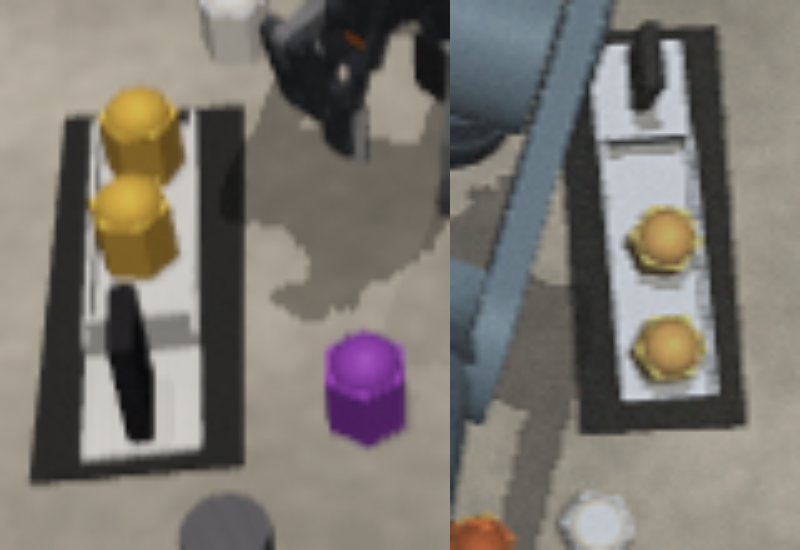

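Both nuts stand in the channel, in the scene half at (140,130) and (135,225). The tool can only roll about a vertical axis, so the plan is:
1. Carry the chute level and rest it on the guard roof, lip towards the mouth.
2. Re-grip the handle by its rear top corner and raise the tail so that it pivots.

First I'll take a low, firm grip.

>>> move_arm --moves '[{"gripper": 62,"x": 0,"y": 0,"z": 0,"roll": 10.1},{"gripper": 62,"x": 0,"y": 0,"z": 0,"roll": 10.1},{"gripper": 62,"x": 0,"y": 0,"z": 0,"roll": 10.1},{"gripper": 62,"x": 0,"y": 0,"z": 0,"roll": 10.1},{"gripper": 62,"x": 4,"y": -1.5,"z": 0,"roll": 0}]'

```text
time_s: 17.9
eef_pos: [0.6238, -0.087, 0.32]
eef_rot: [-0.0, 0.741, -0.671, -0.001]
wrist_force: [1.7, -0.3, 0.6]
opening: 0.619
```

Run:
```python
from h import *
go([.670,-.185,.12],95.2);st()
S=cam('scene');T=cam('top')
# handle top end edges from dark pixels
f=lambda c,x0,y0,u,k,z:pt(c,(x0+u[0]/k,y0+u[1]/k),z)[:2]
print('scene top-front/rear of handle', f(S,215,180,(121,287),5,.089), f(S,215,180,(139,345),5,.089))
print('top view handle top', f(T,350,150,(201,27),5,.089), f(T,350,150,(200,80),5,.089))
```

```text
t 17.90 jaw -84.4 open 0.619 tilt 0.09 | roll 0.4 x 10.19 y -3.73 z 4.50 F [ 1.7 -0.3  0.6] grasp [ 0.6236 -0.0869  0.165 ]
17.9 [ 0.6238 -0.087   0.32  ] [-0.      0.741  -0.6715 -0.0008] 0.6185089704082518 [-0.3269  0.3826  1.5331  0.0007  1.2272  1.1452]
scene top-front/rear of handle [ 0.6582 -0.1845] [ 0.6956 -0.1714]
top view handle top [ 0.6915 -0.1856] [ 0.657  -0.1851]
```

>>> move_arm --moves '[{"gripper": 62,"x": 5,"y": -2,"z": 0,"roll": 0.4},{"gripper": 62,"x": 5.1,"y": -2,"z": 0,"roll": 0},{"gripper": 62,"x": 0,"y": 0,"z": 4,"roll": 0},{"gripper": 62,"x": 0,"y": 0,"z": 3,"roll": 0},{"gripper": 62,"x": 0,"y": 0,"z": 0,"roll": 0}]'

```text
time_s: 18.62
eef_pos: [0.6715, -0.1851, 0.2465]
eef_rot: [0.001, 0.738, -0.675, -0.003]
wrist_force: [0.4, 0.3, -0.1]
opening: 0.618
```

Run:
```python
from h import *
go([.673,-.184,.042],95.2)
```

```text
t 18.62 jaw -84.9 open 0.618 tilt 0.41 | roll -0.1 x -0.04 y -0.25 z 4.95 F [ 0.4  0.3 -0.1] grasp [ 0.6705 -0.1847  0.0915]
```

>>> move_arm --moves '[{"gripper": 62,"x": 0,"y": -0.2,"z": 2.5,"roll": 0},{"gripper": 62,"x": 0,"y": 0,"z": 2.1,"roll": 0},{"gripper": 62,"x": 0,"y": 0,"z": 0,"roll": 0},{"gripper": 0,"x": 0,"y": 0,"z": 0,"roll": 0},{"gripper": 0,"x": 0,"y": 0,"z": 0,"roll": 0}]'

```text
time_s: 19.25
eef_pos: [0.6755, -0.1856, 0.2054]
eef_rot: [-0.0, 0.737, -0.676, 0.001]
wrist_force: [0.4, 0.7, -0.5]
opening: 0.201
```

>>> move_arm --moves '[{"gripper": 0,"x": 0,"y": 0,"z": 0,"roll": 0},{"gripper": 0,"x": 0,"y": 0,"z": 0,"roll": 0}]'

```text
time_s: 19.5
eef_pos: [0.6756, -0.1857, 0.2055]
eef_rot: [-0.0, 0.737, -0.676, 0.001]
wrist_force: [0.8, -0.3, 4.8]
opening: 0.158
```

Run:
```python
from h import *
go([.673,-.184,.042],95.2)
S=cam('scene')
for r in blobs(S,(15,120,60),(29,255,255),40):
    if 215<r[1][0]<305: print(r[0],r[1],r[2])
```

```text
t 19.50 jaw -85.0 open 0.158 tilt 0.13 | roll -0.2 x -0.22 y 0.27 z 0.85 F [ 0.8 -0.3  4.8] grasp [ 0.6759 -0.1859  0.0505]
114 [284.40350877 176.89473684] [279 171  13  17]
```

>>> move_arm --moves '[{"gripper": 40,"x": 0,"y": 0,"z": 0,"roll": 0},{"gripper": 40,"x": 0,"y": 0,"z": 0.5,"roll": 0},{"gripper": 40,"x": 0,"y": 0,"z": 0.4,"roll": 0},{"gripper": 0,"x": 0,"y": 0,"z": 0,"roll": 0},{"gripper": 0,"x": 0,"y": 0,"z": 0,"roll": 0}]'

```text
time_s: 20.18
eef_pos: [0.6748, -0.1854, 0.1947]
eef_rot: [0.0, 0.737, -0.676, -0.0]
wrist_force: [0.5, -1.4, -2.2]
opening: 0.157
```

>>> move_arm --moves '[{"gripper": 0,"x": 0,"y": 0,"z": 0,"roll": 0},{"gripper": 0,"x": 0,"y": 0,"z": -0.5,"roll": 0},{"gripper": 0,"x": 0,"y": 0,"z": -1,"roll": 0},{"gripper": 0,"x": 0,"y": 0,"z": -1,"roll": 0},{"gripper": 0,"x": 0,"y": 0,"z": 0,"roll": 0}]'

```text
time_s: 20.8
eef_pos: [0.6757, -0.1857, 0.2222]
eef_rot: [-0.001, 0.737, -0.676, 0.002]
wrist_force: [-0.7, -0.5, -4.1]
opening: 0.163
```

Run:
```python
from h import *
go([.4866,.3875,.235],-6.1)
S=cam('scene');save(S,'pics/p9.png',(200,170,330,290),5)
```

```text
t 20.80 jaw -85.0 open 0.163 tilt 0.19 | roll -78.9 x -24.95 y -55.00 z -16.78 F [-0.7 -0.5 -4.1] grasp [ 0.6762 -0.1859  0.0672]
```

View pics/p9.png

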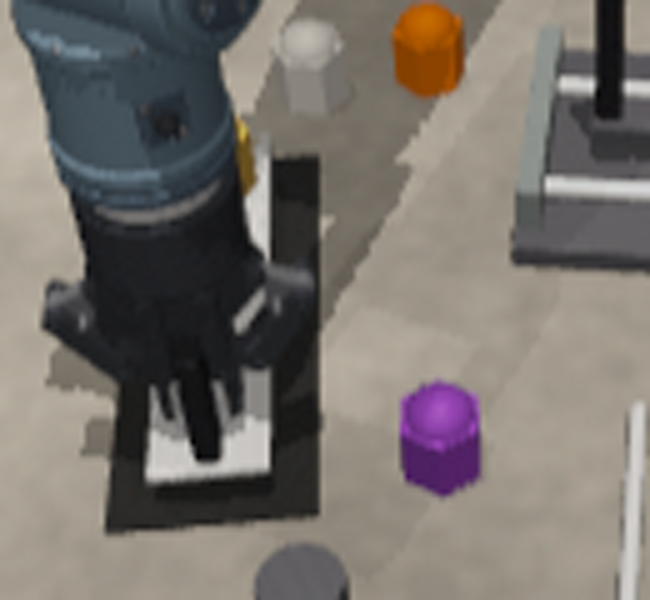

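Run:
```python
from h import *
S=cam('scene')
for z in(.02,.035,.0475): print(z,(proj(S,[.458,-.175,z])[0]-[200,170])*5)
```

```text
0.02 [266.67025126 157.78969507]
0.035 [263.78116518 139.88773703]
0.0475 [261.33192954 124.70912586]
```

>>> move_arm --moves '[{"gripper": 0,"x": 0,"y": 0,"z": -1.5,"roll": 0},{"gripper": 0,"x": 0,"y": 0,"z": -2.5,"roll": 0},{"gripper": 0,"x": 0,"y": 0,"z": -3.5,"roll": 0},{"gripper": 0,"x": 0,"y": 0,"z": -3.5,"roll": 0},{"gripper": 0,"x": 0,"y": 0,"z": -3.5,"roll": 0}]'

```text
time_s: 21.52
eef_pos: [0.6749, -0.1853, 0.3671]
eef_rot: [-0.0, 0.737, -0.676, 0.0]
wrist_force: [0.4, -0.9, -4.3]
opening: 0.156
```

>>> move_arm --moves '[{"gripper": 0,"x": 0,"y": 0,"z": -2.5,"roll": 0},{"gripper": 0,"x": 0,"y": 0,"z": -1.5,"roll": 0},{"gripper": 0,"x": 0,"y": 0,"z": 0,"roll": 0}]'

```text
time_s: 21.9
eef_pos: [0.6752, -0.1855, 0.4067]
eef_rot: [-0.0, 0.737, -0.676, 0.001]
wrist_force: [0.5, -0.2, -5.4]
opening: 0.156
```

Run:
```python
from h import *
go([.4866,.3875,.235],-6.1)
S=cam('scene');save(S,'pics/p10.png',(180,100,330,250),4)
```

```text
t 21.90 jaw -85.0 open 0.156 tilt 0.14 | roll -78.9 x -24.88 y -54.98 z 1.67 F [ 0.5 -0.2 -5.4] grasp [ 0.6756 -0.1857  0.2517]
```

View pics/p10.png

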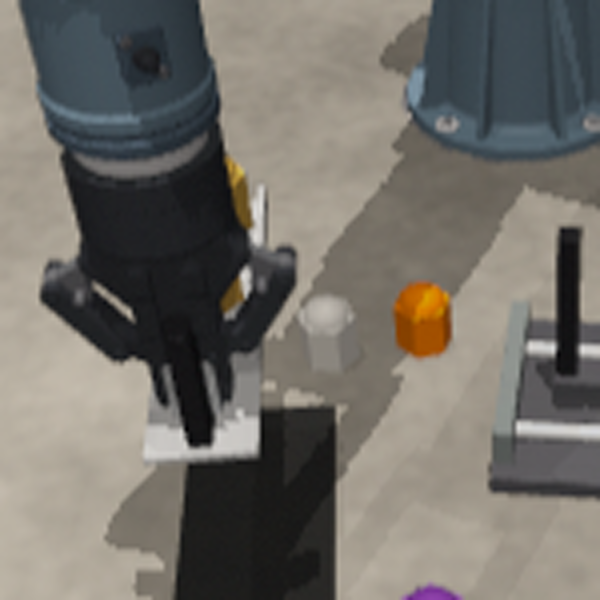

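>>> move_arm --moves '[{"gripper": 0,"x": 0,"y": 0,"z": 0,"roll": -4},{"gripper": 0,"x": 0,"y": 0,"z": 0,"roll": -6.5},{"gripper": 0,"x": 0,"y": 0,"z": 0,"roll": -8},{"gripper": 0,"x": 0,"y": 0,"z": 0,"roll": -8},{"gripper": 0,"x": 0,"y": 0,"z": 0,"roll": -8}]'

```text
time_s: 22.58
eef_pos: [0.6746, -0.1852, 0.4026]
eef_rot: [-0.0, 0.905, -0.425, -0.002]
wrist_force: [-1.3, -0.5, -5.3]
opening: 0.155
```

>>> move_arm --moves '[{"gripper": 0,"x": 0,"y": 0,"z": 0,"roll": -8},{"gripper": 0,"x": 0,"y": 0,"z": 0,"roll": -8},{"gripper": 0,"x": 0,"y": 0,"z": 0,"roll": -8},{"gripper": 0,"x": 0,"y": 0,"z": 0,"roll": -8},{"gripper": 0,"x": 0,"y": 0,"z": 0,"roll": -6.5}]'

```text
time_s: 23.2
eef_pos: [0.6745, -0.1852, 0.4024]
eef_rot: [-0.001, 0.995, -0.103, -0.002]
wrist_force: [-0.3, 0.7, -4.5]
opening: 0.156
```

>>> move_arm --moves '[{"gripper": 0,"x": 0,"y": 0,"z": 0,"roll": -4},{"gripper": 0,"x": 0,"y": 0,"z": 0,"roll": -2},{"gripper": 0,"x": 0,"y": 0,"z": 0,"roll": 0}]'

```text
time_s: 23.58
eef_pos: [0.6748, -0.1853, 0.4038]
eef_rot: [-0.001, 0.999, -0.053, -0.001]
wrist_force: [-0.5, 0.5, -4.7]
opening: 0.158
```

Run:
```python
from h import *
go([.4866,.3875,.235],-6.1)
```

```text
t 23.57 jaw -6.1 open 0.158 tilt 0.14 | roll 0.0 x -24.77 y -54.94 z 1.38 F [-0.5  0.5 -4.7] grasp [ 0.6745 -0.1851  0.2488]
```

>>> move_arm --moves '[{"gripper": 0,"x": -0.6,"y": -1.3,"z": 0,"roll": 0},{"gripper": 0,"x": -1.1,"y": -2.5,"z": 0,"roll": 0},{"gripper": 0,"x": -1.6,"y": -3.6,"z": 0,"roll": 0},{"gripper": 0,"x": -2,"y": -4.5,"z": 0,"roll": 0},{"gripper": 0,"x": -2,"y": -4.5,"z": 0,"roll": 0}]'

```text
time_s: 24.2
eef_pos: [0.6186, -0.0126, 0.4053]
eef_rot: [-0.0, 0.999, -0.053, 0.0]
wrist_force: [0.6, 0.5, -4.7]
opening: 0.152
```

>>> move_arm --moves '[{"gripper": 0,"x": -2,"y": -4.5,"z": 0,"roll": 0},{"gripper": 0,"x": -2,"y": -4.5,"z": 0,"roll": 0},{"gripper": 0,"x": -2,"y": -4.5,"z": 0,"roll": 0},{"gripper": 0,"x": -2,"y": -4.5,"z": 0,"roll": 0},{"gripper": 0,"x": -2,"y": -4.5,"z": 0,"roll": 0}]'

```text
time_s: 24.82
eef_pos: [0.5426, 0.2217, 0.4057]
eef_rot: [-0.0, 0.999, -0.053, 0.0]
wrist_force: [0.2, -1.1, -4.4]
opening: 0.157
```

>>> move_arm --moves '[{"gripper": 0,"x": -2,"y": -4.5,"z": 0,"roll": 0},{"gripper": 0,"x": -1.6,"y": -3.6,"z": 0,"roll": 0},{"gripper": 0,"x": -1.1,"y": -2.5,"z": 0,"roll": 0},{"gripper": 0,"x": -0.6,"y": -1.3,"z": 0,"roll": 0},{"gripper": 0,"x": 0,"y": 0,"z": 0,"roll": 0}]'

```text
time_s: 25.45
eef_pos: [0.5032, 0.3442, 0.4053]
eef_rot: [0.0, 0.999, -0.052, 0.0]
wrist_force: [-0.5, -0.6, -4.6]
opening: 0.155
```

Run:
```python
from h import *
go([.4866,.3875,.235],-6.1)
S=cam('scene')
save(S,'pics/p11.png',(340,80,500,230),4)
```

```text
t 25.45 jaw -6.0 open 0.155 tilt 0.02 | roll 0.1 x -2.12 y -4.13 z 1.53 F [-0.5 -0.6 -4.6] grasp [0.5032 0.3442 0.2503]
```

View pics/p11.png

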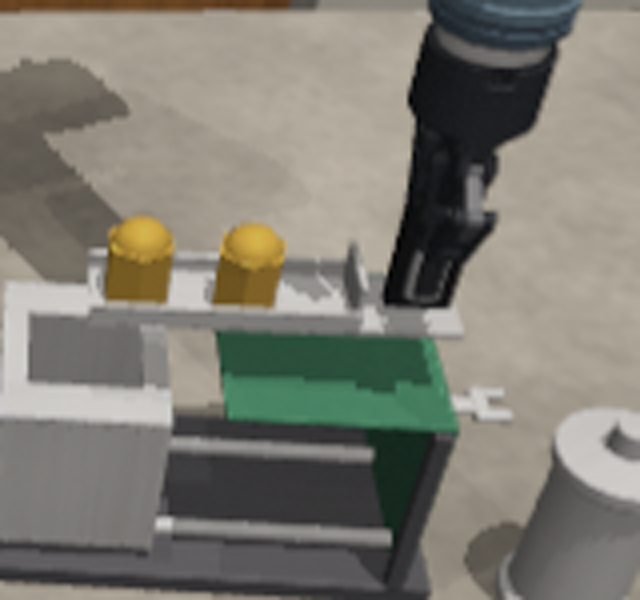

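>>> move_arm --moves '[{"gripper": 0,"x": -0.5,"y": -1.2,"z": 0,"roll": 0},{"gripper": 0,"x": -0.9,"y": -1.8,"z": 0,"roll": 0},{"gripper": 0,"x": -0.5,"y": -1.2,"z": 0.5,"roll": 0},{"gripper": 0,"x": 0,"y": 0,"z": 1.5,"roll": 0},{"gripper": 0,"x": 0,"y": 0,"z": 1.2,"roll": 0}]'

```text
time_s: 26.12
eef_pos: [0.489, 0.3872, 0.3712]
eef_rot: [0.001, 0.999, -0.053, -0.001]
wrist_force: [0.4, 0.2, -4.6]
opening: 0.16
```

>>> move_arm --moves '[{"gripper": 0,"x": 0,"y": 0,"z": 0.5,"roll": 0},{"gripper": 0,"x": 0,"y": 0,"z": 0,"roll": 0}]'

```text
time_s: 26.38
eef_pos: [0.4894, 0.3869, 0.3674]
eef_rot: [0.0, 0.999, -0.053, -0.001]
wrist_force: [0.5, 0.5, -4.9]
opening: 0.155
```

Run:
```python
from h import *
go([.4855,.387,.2035],-6.1)
```

```text
t 26.38 jaw -6.1 open 0.155 tilt 0.08 | roll 0.0 x -0.37 y 0.02 z 0.89 F [ 0.5  0.5 -4.9] grasp [0.4892 0.3868 0.2124]
```

>>> move_arm --moves '[{"gripper": 0,"x": -0.35,"y": 0,"z": 0.4,"roll": 0},{"gripper": 0,"x": 0,"y": 0,"z": 0.3,"roll": 0},{"gripper": 0,"x": 0,"y": 0,"z": 0.2,"roll": 0},{"gripper": 0,"x": 0,"y": 0,"z": 0,"roll": 0}]'

```text
time_s: 26.88
eef_pos: [0.4859, 0.3878, 0.3599]
eef_rot: [-0.0, 0.999, -0.053, 0.0]
wrist_force: [0.1, 1.3, -0.6]
opening: 0.16
```

Run:
```python
from h import *
go([.4855,.387,.2035],-6.1)
S=cam('scene')
save(S,'pics/p12.png',(340,80,500,230),4)
```

```text
t 26.88 jaw -6.0 open 0.160 tilt 0.04 | roll 0.1 x -0.04 y 0.08 z 0.14 F [ 0.1  1.3 -0.6] grasp [0.486  0.3878 0.2049]
```

View pics/p12.png

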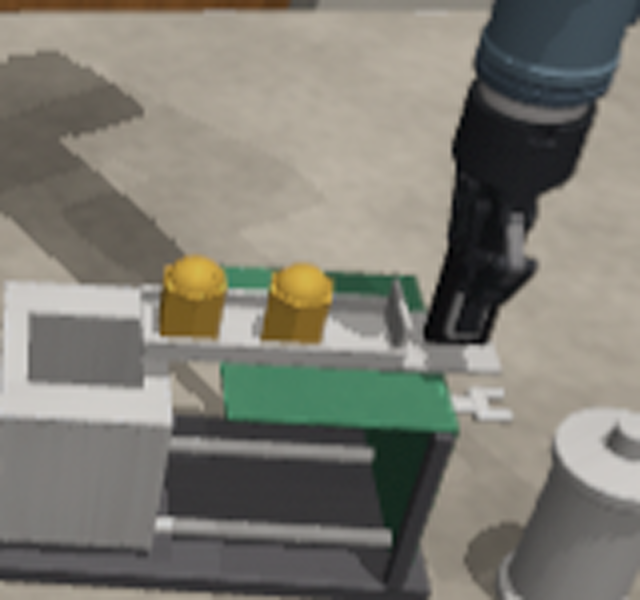

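Run:
```python
from h import *
S=cam('scene')
f=lambda u,z:pt(S,(340+u[0]/4,80+u[1]/4),z)[:3].round(4)
print('mouth',[f(u,.15) for u in((30,313),(140,320),(143,388),(28,380))], np.mean([f(u,.15) for u in((30,313),(140,320),(143,388),(28,380))],0))
print('lip near bottom',f((148,360),.168),'near top',f((148,345),.184),'far top',f((142,287),.184))
print('tail near bottom',f((498,373),.168),'tail near-wall',f((405,352),.184))
for n in('scene','top'):
  c=cam(n)
  for r in blobs(c,(15,120,60),(29,255,255),40):
    p=pt(c,r[1],.1995)
    if .3<p[0]<.6 and .1<p[1]<.4: print(n,p)
print('exp lip',np.array([.486,.3878])-.214*np.array([.106,.994]))
```

```text
mouth [array([0.4198, 0.1069, 0.15  ]), array([0.4298, 0.1855, 0.15  ]), array([0.5049, 0.1767, 0.15  ]), array([0.4945, 0.0987, 0.15  ])] [0.46225 0.14195 0.15   ]
lip near bottom [0.4969 0.1792 0.168 ] near top [0.5006 0.1768 0.184 ] far top [0.4361 0.1821 0.184 ]
tail near bottom [0.5163 0.415  0.168 ] tail near-wall [0.512  0.3484 0.184 ]
scene [0.46805014 0.20841934 0.1995    ]
scene [0.47670861 0.27921361 0.1995    ]
top [0.4785174  0.28093568 0.1995    ]
top [0.46687407 0.21056725 0.1995    ]
exp lip [0.463316 0.175084]
```

>>> move_arm --moves '[{"gripper": 0,"x": 0,"y": 0,"z": -0.6,"roll": 0},{"gripper": 0,"x": 0,"y": 0.6,"z": 0,"roll": 0},{"gripper": 0,"x": 0,"y": 0.7,"z": 0,"roll": 0},{"gripper": 0,"x": 0,"y": 0,"z": 0.4,"roll": 0},{"gripper": 0,"x": 0,"y": 0,"z": 0.3,"roll": 0}]'

```text
time_s: 27.7
eef_pos: [0.4847, 0.3746, 0.3586]
eef_rot: [0.0, 0.999, -0.053, 0.0]
wrist_force: [-0.4, 0.8, 3.5]
opening: 0.163
```

Run:
```python
from h import *
go([.4855,.387,.2035],-6.1)
```

```text
t 27.70 jaw -6.1 open 0.163 tilt 0.04 | roll 0.0 x -0.06 y -1.24 z 0.01 F [-0.4  0.8  3.5] grasp [0.4848 0.3746 0.2036]
```

>>> move_arm --moves '[{"gripper": 40,"x": 0,"y": 0,"z": 0,"roll": 0},{"gripper": 40,"x": 0,"y": 0,"z": 0,"roll": 0},{"gripper": 40,"x": 0,"y": 0,"z": -3,"roll": 0},{"gripper": 40,"x": 0,"y": -2.6,"z": -2.6,"roll": 0},{"gripper": 40,"x": 0,"y": 0,"z": 0,"roll": 0}]'

```text
time_s: 28.32
eef_pos: [0.4877, 0.402, 0.4172]
eef_rot: [-0.002, 0.999, -0.052, 0.002]
wrist_force: [0.3, -0.6, 0.0]
opening: 0.402
```

Run:
```python
from h import *
go([.4848+.0028,.3746+.026,.2605],-6.1)
S=cam('scene')
save(S,'pics/p13.png',(340,80,500,230),4)
```

```text
t 28.32 jaw -6.0 open 0.402 tilt 0.34 | roll 0.1 x -0.07 y 0.19 z 0.17 F [ 0.3 -0.6  0. ] grasp [0.4885 0.4024 0.2622]
```

View pics/p13.png

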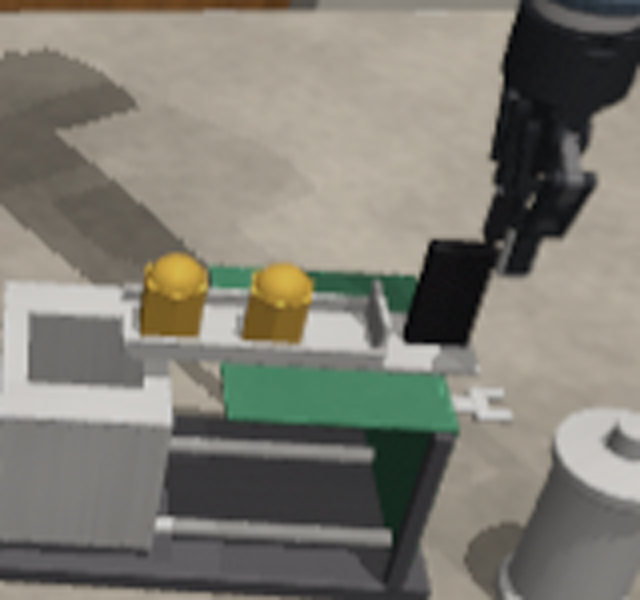

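The chute rests level on the guard with its lip at (130,345), just over the mouth edge. The fingertips are at the handle's rear top corner, (495,245). Closing there and raising in small steps.

>>> move_arm --moves '[{"gripper": 40,"x": 0,"y": 0.3,"z": 0.3,"roll": 0},{"gripper": 0,"x": 0,"y": 0,"z": 0,"roll": 0},{"gripper": 0,"x": 0,"y": 0,"z": 0,"roll": 0},{"gripper": 0,"x": 0,"y": 0,"z": 0,"roll": 0}]'

```text
time_s: 28.88
eef_pos: [0.4869, 0.3972, 0.4104]
eef_rot: [0.0, 0.999, -0.053, -0.001]
wrist_force: [0.2, -1.4, -1.4]
opening: 0.143
```

>>> move_arm --moves '[{"gripper": 0,"x": 0,"y": 0,"z": -0.5,"roll": 0},{"gripper": 0,"x": 0,"y": 0,"z": -0.7,"roll": 0},{"gripper": 0,"x": 0,"y": 0,"z": -0.8,"roll": 0},{"gripper": 0,"x": 0,"y": 0,"z": 0,"roll": 0}]'

```text
time_s: 29.38
eef_pos: [0.4871, 0.3979, 0.4326]
eef_rot: [-0.001, 0.999, -0.053, 0.001]
wrist_force: [-1.0, 0.6, -3.1]
opening: 0.146
```

Run:
```python
from h import *
go([.4848+.0028,.3746+.026,.2605],-6.1)
S=cam('scene')
save(S,'pics/p14.png',(340,80,500,230),4)
```

```text
t 29.38 jaw -6.0 open 0.146 tilt 0.14 | roll 0.1 x -0.00 y -0.25 z 1.71 F [-1.   0.6 -3.1] grasp [0.4874 0.3981 0.2776]
```

View pics/p14.png

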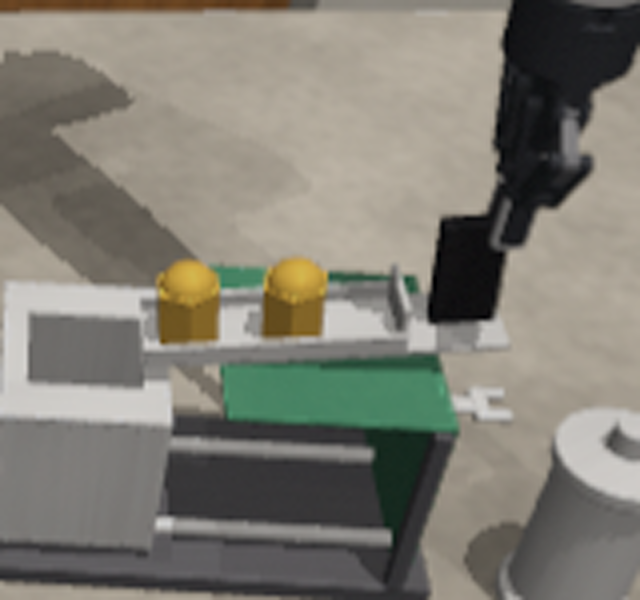

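The chute pivots lip-down in the corner grip as hoped, but it was drawn back about 10 mm: the lip is now at (143,350). I'll push forward while raising so that the lip sits over the mouth.

>>> move_arm --moves '[{"gripper": 0,"x": 0,"y": 0.7,"z": -0.4,"roll": 0},{"gripper": 0,"x": 0,"y": 0.7,"z": -0.4,"roll": 0},{"gripper": 0,"x": 0,"y": 0.7,"z": -0.4,"roll": 0},{"gripper": 0,"x": 0,"y": 0.7,"z": -0.4,"roll": 0},{"gripper": 0,"x": 0,"y": 0,"z": 0,"roll": 0}]'

```text
time_s: 30.05
eef_pos: [0.4841, 0.3692, 0.4479]
eef_rot: [-0.0, 0.999, -0.053, 0.0]
wrist_force: [0.3, 0.7, -4.0]
opening: 0.14
```

Run:
```python
from h import *
go([.4848+.0028,.3746+.026,.2605],-6.1)
S=cam('scene')
save(S,'pics/p15.png',(340,80,500,230),4)
```

```text
t 30.05 jaw -6.1 open 0.140 tilt 0.05 | roll 0.0 x 0.00 y -3.15 z 3.24 F [ 0.3  0.7 -4. ] grasp [0.4842 0.3692 0.2929]
```

View pics/p15.png

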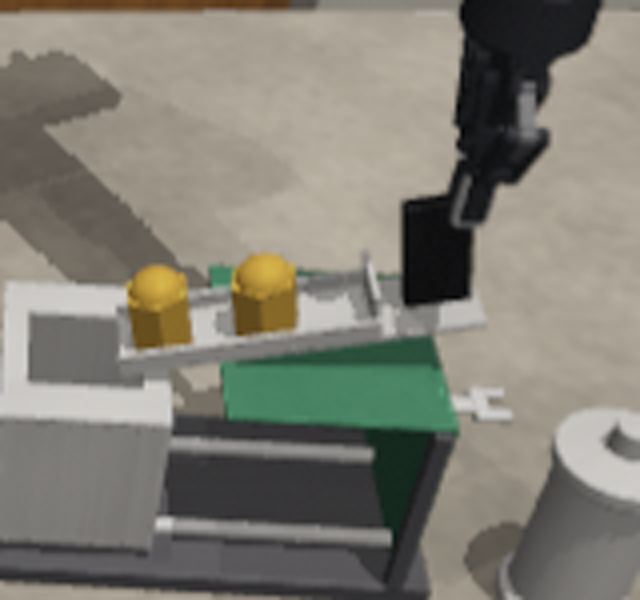

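>>> move_arm --moves '[{"gripper": 0,"x": 0,"y": 0.8,"z": -0.8,"roll": 0},{"gripper": 0,"x": 0,"y": 0.8,"z": -0.8,"roll": 0},{"gripper": 0,"x": 0,"y": 0.8,"z": -0.8,"roll": 0},{"gripper": 0,"x": 0,"y": 0.8,"z": -0.8,"roll": 0},{"gripper": 0,"x": 0,"y": 0.8,"z": -0.8,"roll": 0}]'

```text
time_s: 30.72
eef_pos: [0.4797, 0.3294, 0.4879]
eef_rot: [-0.0, 0.999, -0.053, 0.0]
wrist_force: [0.9, 0.7, -4.3]
opening: 0.142
```

```bash
cat > chk.py <<'E'
from h import *
go([.4848+.0028,.3746+.026,.2605],-6.1)
for n in('scene','top'):
  c=cam(n)
  for r in blobs(c,(15,100,50),(29,255,255),15):
    p=pt(c,r[1],.18)
    if .3<p[0]<.65 and 0<p[1]<.45: print(n,r[0],r[1].round(1),'z.18',p[:2].round(3),'crop',((r[1]-[340,80])*4).round(0))
# chute white near bottom edge slope: black handle blob in scene
h=cv2.cvtColor(c['img'],cv2.COLOR_RGB2HSV)
E
python3 chk.py
```

```text
t 30.73 jaw -6.1 open 0.142 tilt 0.02 | roll 0.0 x 0.02 y -7.16 z 7.24 F [ 0.9  0.7 -4.3] grasp [0.4797 0.3294 0.3329]
scene 302 [393.6 141. ] z.18 [0.38  0.244] crop [214. 244.]
scene 294 [366.9 144.9] z.18 [0.398 0.163] crop [108. 260.]
top 179 [254.3 217.1] z.18 [0.477 0.226] crop [-343.  548.]
top 179 [278.8 221.8] z.18 [0.464 0.153] crop [-245.  567.]
```

Nuts are still in the chute (crop (108,260) and (214,244)), but the grip is now holding it rigidly at about 10°: the patch is too large. I'll go back, lay it flat on the guard, and re-grip with less overlap.

>>> move_arm --moves '[{"gripper": 0,"x": 0,"y": -0.8,"z": 0.8,"roll": 0},{"gripper": 0,"x": 0,"y": -0.8,"z": 0.8,"roll": 0},{"gripper": 0,"x": 0,"y": -0.8,"z": 0.8,"roll": 0},{"gripper": 0,"x": 0,"y": -0.8,"z": 0.8,"roll": 0},{"gripper": 0,"x": 0,"y": -0.8,"z": 0.8,"roll": 0}]'

```text
time_s: 31.45
eef_pos: [0.4839, 0.3704, 0.4464]
eef_rot: [0.0, 0.999, -0.053, -0.0]
wrist_force: [0.1, -2.6, -2.1]
opening: 0.143
```

```bash
python3 chk.py
```

```text
t 31.45 jaw -6.0 open 0.143 tilt 0.05 | roll 0.1 x 0.05 y -3.05 z 3.09 F [ 0.1 -2.6 -2.1] grasp [0.4839 0.3703 0.2914]
scene 283 [405.6 153.4] z.18 [0.44  0.267] crop [262. 294.]
scene 283 [379.3 156.3] z.18 [0.452 0.191] crop [157. 305.]
top 162 [243.1 217. ] z.18 [0.476 0.259] crop [-388.  548.]
top 158 [267.2 221.3] z.18 [0.465 0.187] crop [-291.  565.]
```

>>> move_arm --moves '[{"gripper": 0,"x": 0,"y": -0.4,"z": 0.7,"roll": 0},{"gripper": 0,"x": 0,"y": -0.4,"z": 0.7,"roll": 0},{"gripper": 0,"x": 0,"y": -0.4,"z": 0.7,"roll": 0},{"gripper": 0,"x": 0,"y": -0.4,"z": 0.5,"roll": 0},{"gripper": 0,"x": 0,"y": 0,"z": 0,"roll": 0}]'

```text
time_s: 32.17
eef_pos: [0.4855, 0.386, 0.4206]
eef_rot: [0.0, 0.999, -0.053, -0.0]
wrist_force: [-0.2, 0.9, 2.8]
opening: 0.144
```

```bash
python3 chk.py
```

```text
t 32.17 jaw -6.0 open 0.144 tilt 0.04 | roll 0.1 x 0.06 y -1.48 z 0.51 F [-0.2  0.9  2.8] grasp [0.4854 0.3859 0.2656]
scene 290 [379.9 154.5] z.18 [0.444 0.194] crop [160. 298.]
scene 277 [406.2 155. ] z.18 [0.448 0.268] crop [265. 300.]
top 166 [242.3 217. ] z.18 [0.476 0.261] crop [-391.  548.]
top 155 [266.4 221.2] z.18 [0.465 0.189] crop [-294.  565.]
```

>>> move_arm --moves '[{"gripper": 35,"x": 0,"y": 0,"z": 0,"roll": 0},{"gripper": 35,"x": 0,"y": 0,"z": 0,"roll": 0},{"gripper": 35,"x": 0,"y": -0.6,"z": 0.3,"roll": 0},{"gripper": 35,"x": 0,"y": 0,"z": 0,"roll": 0}]'

```text
time_s: 32.78
eef_pos: [0.4862, 0.392, 0.4176]
eef_rot: [0.0, 0.999, -0.053, -0.0]
wrist_force: [0.3, 0.1, -0.2]
opening: 0.351
```

```bash
python3 chk.py
python3 - <<'E'
from h import *
S=cam('scene')
save(S,'pics/p16.png',(340,80,500,230),4)
# handle extents in scene: very dark pixels
v=S['img'].max(2)[80:230,340:500]
for y in range(48,90,3):
    xs=np.nonzero(v[y]<32)[0]; print(y*4, (xs*4).tolist())
E
```

```text
t 32.77 jaw -6.0 open 0.351 tilt 0.05 | roll 0.1 x 0.06 y -0.88 z 0.21 F [ 0.3  0.1 -0.2] grasp [0.4861 0.3919 0.2626]
scene 295 [381.3 153.6] z.18 [0.44  0.199] crop [165. 294.]
scene 272 [407.4 155.5] z.18 [0.45 0.27] crop [270. 302.]
top 174 [241.1 216.8] z.18 [0.477 0.265] crop [-395.  547.]
top 168 [265.  221.1] z.18 [0.466 0.193] crop [-300.  564.]
192 [496, 500, 504, 508, 520, 524, 528, 532, 536, 560, 564]
204 [476, 480, 484, 488, 492, 496, 500, 504, 508, 512, 516, 520, 524, 528, 532, 548, 552]
216 [472, 476, 480, 484, 488, 492, 496, 500, 504, 508, 512, 516, 536, 540, 544, 548]
228 [468, 472, 476, 480, 500, 504, 508, 512, 516, 520, 524, 528, 532, 536, 540]
240 [424, 428, 432, 436, 440, 444, 468, 472, 476, 496, 500, 504, 508, 512]
252 [420, 424, 428, 432, 436, 440, 444, 448, 452, 456, 460, 464, 468, 472, 492, 496, 500, 508]
264 [420, 424, 428, 432, 436, 440, 444, 448, 452, 456, 460, 464, 468, 472, 488, 492, 496, 500, 504]
276 [412, 416, 420, 424, 428, 432, 436, 440, 444, 448, 452, 456, 460, 464, 468, 472, 476]
288 [408, 412, 416, 420, 424, 428, 432, 436, 440, 444, 448, 452, 456, 460, 464, 468, 472]
300 [404, 408, 412, 416, 420, 424, 428, 432, 436, 440, 444, 448, 452, 456, 460, 464, 468]
312 [404, 408, 412, 416, 420, 424, 428, 432, 436, 440, 444, 448, 452, 456, 460, 464]
324 [400, 404, 408, 412, 416, 420, 424, 428, 432, 436, 440, 444, 448, 452, 456, 460]
336 [400, 404, 408, 412, 416, 420, 424, 428, 432, 436, 440, 444, 448, 452, 456]
348 []
```

>>> move_arm --moves '[{"gripper": 35,"x": 0,"y": -0.6,"z": -0.4,"roll": 0},{"gripper": 35,"x": 0,"y": 0,"z": 0,"roll": 0},{"gripper": 0,"x": 0,"y": 0,"z": 0,"roll": 0},{"gripper": 0,"x": 0,"y": 0,"z": 0,"roll": 0},{"gripper": 0,"x": 0,"y": 0,"z": 0,"roll": 0}]'

```text
time_s: 33.55
eef_pos: [0.4869, 0.3977, 0.4225]
eef_rot: [-0.0, 0.999, -0.053, 0.0]
wrist_force: [-0.3, 0.7, 3.1]
opening: 0.099
```

>>> move_arm --moves '[{"gripper": 0,"x": 0,"y": 0.4,"z": -0.6,"roll": 0},{"gripper": 0,"x": 0,"y": 0.5,"z": -0.7,"roll": 0},{"gripper": 0,"x": 0,"y": 0.5,"z": -0.7,"roll": 0},{"gripper": 0,"x": 0,"y": 0.5,"z": -0.6,"roll": 0},{"gripper": 0,"x": 0,"y": 0,"z": 0,"roll": 0}]'

```text
time_s: 34.17
eef_pos: [0.485, 0.3782, 0.4489]
eef_rot: [-0.0, 0.999, -0.053, 0.0]
wrist_force: [0.3, 1.6, -0.5]
opening: 0.098
```

```bash
python3 chk.py
```

```text
t 34.17 jaw -6.1 open 0.098 tilt 0.05 | roll 0.0 x 0.01 y -2.25 z 3.34 F [ 0.3  1.6 -0.5] grasp [0.4852 0.3782 0.2939]
scene 279 [378.3 155.8] z.18 [0.449 0.188] crop [153. 303.]
scene 283 [404.3 154. ] z.18 [0.443 0.263] crop [257. 296.]
top 157 [244.2 217. ] z.18 [0.476 0.255] crop [-383.  548.]
top 151 [268.  221.5] z.18 [0.464 0.185] crop [-288.  566.]
```

The lift force is now consistent with a free lever (about 1 N) and the tilt is about 8°. Continuing.

>>> move_arm --moves '[{"gripper": 0,"x": 0,"y": 0.8,"z": -0.8,"roll": 0},{"gripper": 0,"x": 0,"y": 0.8,"z": -0.8,"roll": 0},{"gripper": 0,"x": 0,"y": 0,"z": 0,"roll": 0}]'

```text
time_s: 34.65
eef_pos: [0.4834, 0.3621, 0.4651]
eef_rot: [-0.0, 0.999, -0.053, 0.001]
wrist_force: [0.3, -0.3, -1.7]
opening: 0.098
```

```bash
python3 chk.py
```

```text
t 34.65 jaw -6.1 open 0.098 tilt 0.06 | roll 0.0 x -0.01 y -3.87 z 4.96 F [ 0.3 -0.3 -1.7] grasp [0.4835 0.3621 0.3101]
scene 287 [402.  153.5] z.18 [0.441 0.257] crop [248. 294.]
scene 281 [376.5 157.6] z.18 [0.458 0.182] crop [146. 310.]
top 171 [246.2 217.2] z.18 [0.476 0.25 ] crop [-375.  549.]
top 173 [269.7 222. ] z.18 [0.463 0.18 ] crop [-281.  568.]
```

>>> move_arm --moves '[{"gripper": 0,"x": 0,"y": -0.5,"z": -0.2,"roll": 0},{"gripper": 0,"x": 0,"y": -0.4,"z": -0.3,"roll": 0},{"gripper": 0,"x": 0,"y": 0.4,"z": -0.6,"roll": 0},{"gripper": 0,"x": 0,"y": 0,"z": 0,"roll": 0}]'

```text
time_s: 35.25
eef_pos: [0.4838, 0.3677, 0.4758]
eef_rot: [-0.0, 0.999, -0.053, 0.0]
wrist_force: [-0.7, -0.1, -2.7]
opening: 0.094
```

```bash
python3 chk.py
```

```text
t 35.25 jaw -6.0 open 0.094 tilt 0.06 | roll 0.1 x 0.01 y -3.30 z 6.03 F [-0.7 -0.1 -2.7] grasp [0.484  0.3678 0.3208]
scene 293 [406.2 152.2] z.18 [0.435 0.27 ] crop [265. 289.]
scene 286 [380.7 157.3] z.18 [0.457 0.194] crop [163. 309.]
top 175 [242.5 216.6] z.18 [0.477 0.261] crop [-390.  546.]
top 179 [265.7 221.4] z.18 [0.465 0.191] crop [-297.  565.]
```

>>> move_arm --moves '[{"gripper": 0,"x": 0,"y": 0.7,"z": -0.7,"roll": 0},{"gripper": 0,"x": 0,"y": 0.7,"z": -0.7,"roll": 0},{"gripper": 0,"x": 0,"y": 0.5,"z": -0.5,"roll": 0},{"gripper": 0,"x": 0,"y": 0,"z": 0,"roll": 0}]'

```text
time_s: 35.85
eef_pos: [0.4818, 0.3484, 0.4949]
eef_rot: [-0.0, 0.999, -0.053, 0.0]
wrist_force: [-0.5, -0.4, -2.7]
opening: 0.091
```

```bash
python3 chk.py
```

```text
t 35.85 jaw -6.1 open 0.091 tilt 0.06 | roll 0.0 x 0.00 y -5.24 z 7.94 F [-0.5 -0.4 -2.7] grasp [0.482  0.3485 0.3399]
scene 296 [397.9 151.6] z.18 [0.431 0.247] crop [232. 286.]
scene 286 [374.  158.8] z.18 [0.463 0.175] crop [136. 315.]
top 199 [252.2 218.1] z.18 [0.474 0.232] crop [-351.  552.]
top 200 [273.9 222.7] z.18 [0.461 0.167] crop [-264.  571.]
```

>>> move_arm --moves '[{"gripper": 0,"x": 0,"y": 0.3,"z": -0.5,"roll": 0},{"gripper": 0,"x": 0,"y": 0,"z": 0,"roll": 0},{"gripper": 0,"x": 0,"y": 0,"z": 0,"roll": 0}]'

```text
time_s: 36.33
eef_pos: [0.4814, 0.346, 0.4993]
eef_rot: [-0.0, 0.999, -0.053, 0.0]
wrist_force: [0.8, 0.0, -1.8]
opening: 0.092
```

```bash
python3 chk.py
```

```text
t 36.33 jaw -6.0 open 0.092 tilt 0.02 | roll 0.1 x 0.03 y -5.49 z 8.38 F [ 0.8  0.  -1.8] grasp [0.4815 0.3461 0.3443]
scene 42 [354.3 174.1] z.18 [0.527 0.113] crop [ 57. 376.]
top 104 [293.  216.6] z.18 [0.48  0.111] crop [-188.  546.]
top 139 [290.7 231.3] z.18 [0.437 0.117] crop [-197.  605.]
```

Both nuts are now inside the mouth: two top-view blobs within the opening, mostly hidden behind the near rim in the scene view. I'll hold a moment, then lay the empty chute back flat on the guard.

>>> move_arm --moves '[{"gripper": 0,"x": 0,"y": 0,"z": 0,"roll": 0},{"gripper": 0,"x": 0,"y": 0,"z": 0,"roll": 0},{"gripper": 0,"x": 0,"y": -0.6,"z": 0.9,"roll": 0},{"gripper": 0,"x": 0,"y": -0.7,"z": 0.9,"roll": 0},{"gripper": 0,"x": 0,"y": -0.7,"z": 1.0,"roll": 0}]'

```text
time_s: 37.05
eef_pos: [0.4835, 0.3664, 0.4702]
eef_rot: [0.0, 0.999, -0.053, -0.0]
wrist_force: [0.6, 1.1, -1.3]
opening: 0.092
```

>>> move_arm --moves '[{"gripper": 0,"x": 0,"y": -0.7,"z": 1.0,"roll": 0},{"gripper": 0,"x": 0,"y": -0.7,"z": 1.0,"roll": 0},{"gripper": 0,"x": 0,"y": -0.7,"z": 1.0,"roll": 0},{"gripper": 0,"x": 0,"y": -0.6,"z": 1.0,"roll": 0},{"gripper": 0,"x": 0,"y": -0.4,"z": 0.6,"roll": 0}]'

```text
time_s: 37.67
eef_pos: [0.4867, 0.3969, 0.4243]
eef_rot: [0.0, 0.999, -0.053, -0.0]
wrist_force: [0.9, -1.4, -2.0]
opening: 0.088
```

```bash
cat > chk2.py <<'E'
from h import *
import sys
go([.4869,.3977,.2675],-6.1)
S=cam('scene'); v=S['img'].max(2)[80:230,340:500]
for y in range(48,90,4):
    xs=np.nonzero(v[y]<32)[0]*4; print(y*4, 'groups',[ (g[0],g[-1]) for g in np.split(xs,np.nonzero(np.diff(xs)>4)[0]+1) if len(g)])
m=((cv2.cvtColor(S['img'],cv2.COLOR_RGB2HSV)[...,1]<45)&(S['img'].max(2)>150)).astype(np.uint8)[80:230,340:500]
E
python3 chk2.py
```

```text
t 37.67 jaw -6.0 open 0.088 tilt 0.06 | roll 0.1 x 0.02 y -0.09 z 0.18 F [ 0.9 -1.4 -2. ] grasp [0.4866 0.3968 0.2693]
192 groups [(np.int64(504), np.int64(540)), (np.int64(560), np.int64(564))]
208 groups [(np.int64(508), np.int64(524)), (np.int64(544), np.int64(548))]
224 groups [(np.int64(484), np.int64(484)), (np.int64(504), np.int64(508)), (np.int64(516), np.int64(516))]
240 groups [(np.int64(424), np.int64(424)), (np.int64(436), np.int64(480)), (np.int64(496), np.int64(512))]
256 groups [(np.int64(420), np.int64(480))]
272 groups [(np.int64(416), np.int64(476))]
288 groups [(np.int64(408), np.int64(472))]
304 groups [(np.int64(404), np.int64(464))]
320 groups [(np.int64(400), np.int64(460))]
336 groups [(np.int64(400), np.int64(456))]
352 groups []
```

>>> move_arm --moves '[{"gripper": 45,"x": 0,"y": 0,"z": 0,"roll": 0},{"gripper": 45,"x": 0,"y": 0,"z": 0,"roll": 0},{"gripper": 45,"x": 0,"y": 2.8,"z": 0,"roll": 0},{"gripper": 45,"x": 0,"y": 0,"z": 3,"roll": 0},{"gripper": 45,"x": 0,"y": 0,"z": 3,"roll": 0}]'

```text
time_s: 38.35
eef_pos: [0.4843, 0.3684, 0.3659]
eef_rot: [-0.001, 0.999, -0.053, 0.001]
wrist_force: [-0.6, 0.2, -0.3]
opening: 0.448
```

Run:
```python
from h import *
go([.484,.369,.205],-6.1)
```

```text
t 38.35 jaw -6.1 open 0.448 tilt 0.17 | roll 0.0 x -0.07 y -0.04 z 0.60 F [-0.6  0.2 -0.3] grasp [0.4847 0.3686 0.211 ]
```

>>> move_arm --moves '[{"gripper": 45,"x": 0,"y": 0,"z": 0.5,"roll": 0},{"gripper": 0,"x": 0,"y": 0,"z": 0,"roll": 0},{"gripper": 0,"x": 0,"y": 0,"z": 0,"roll": 0},{"gripper": 0,"x": 0,"y": 0,"z": 0,"roll": 0}]'

```text
time_s: 38.85
eef_pos: [0.4843, 0.3691, 0.3618]
eef_rot: [-0.001, 0.999, -0.053, 0.001]
wrist_force: [0.7, 0.3, 3.1]
opening: 0.155
```

Run:
```python
from h import *
go([.673,-.187,.25],-6.1)
```

```text
t 38.85 jaw -6.0 open 0.155 tilt 0.16 | roll 0.1 x 24.64 y 53.31 z -4.32 F [0.7 0.3 3.1] grasp [0.4847 0.3693 0.2068]
```

>>> move_arm --moves '[{"gripper": 0,"x": 0,"y": 0,"z": -1,"roll": 0},{"gripper": 0,"x": 0,"y": 0,"z": -2,"roll": 0},{"gripper": 0,"x": 0,"y": 0,"z": -2,"roll": 0},{"gripper": 0,"x": 0,"y": 0,"z": -2,"roll": 0},{"gripper": 0,"x": 0,"y": 0,"z": 0,"roll": 0}]'

```text
time_s: 39.48
eef_pos: [0.4843, 0.369, 0.4333]
eef_rot: [-0.001, 0.999, -0.053, 0.002]
wrist_force: [0.1, 0.5, -3.0]
opening: 0.161
```

Run:
```python
from h import *
go([.673,-.187,.25],-6.1)
```

```text
t 39.48 jaw -6.0 open 0.161 tilt 0.29 | roll 0.1 x 24.60 y 53.33 z 2.83 F [ 0.1  0.5 -3. ] grasp [0.485  0.3694 0.2783]
```

>>> move_arm --moves '[{"gripper": 0,"x": 1.2,"y": 2.4,"z": 0,"roll": 0},{"gripper": 0,"x": 2.2,"y": 4.8,"z": 0,"roll": 0},{"gripper": 0,"x": 2.2,"y": 4.8,"z": 0,"roll": 0},{"gripper": 0,"x": 2.2,"y": 4.8,"z": 0,"roll": 0},{"gripper": 0,"x": 2.2,"y": 4.8,"z": 0,"roll": 0}]'

```text
time_s: 40.1
eef_pos: [0.5606, 0.1418, 0.4295]
eef_rot: [-0.0, 0.999, -0.053, -0.001]
wrist_force: [1.2, 0.5, -2.5]
opening: 0.155
```

>>> move_arm --moves '[{"gripper": 0,"x": 2.2,"y": 4.8,"z": 0,"roll": 0},{"gripper": 0,"x": 2.2,"y": 4.8,"z": 0,"roll": 0},{"gripper": 0,"x": 2.2,"y": 4.8,"z": 0,"roll": 0},{"gripper": 0,"x": 2.2,"y": 4.8,"z": 0,"roll": 0},{"gripper": 0,"x": 2.2,"y": 4.8,"z": 0,"roll": 0}]'

```text
time_s: 40.72
eef_pos: [0.6448, -0.1084, 0.4292]
eef_rot: [-0.0, 0.999, -0.053, -0.001]
wrist_force: [-0.4, -0.4, -1.5]
opening: 0.156
```

>>> move_arm --moves '[{"gripper": 0,"x": 2.2,"y": 4.8,"z": 0,"roll": 0},{"gripper": 0,"x": 1.2,"y": 2.6,"z": 0,"roll": 6},{"gripper": 0,"x": 0,"y": 0,"z": 0,"roll": 8},{"gripper": 0,"x": 0,"y": 0,"z": 0,"roll": 9},{"gripper": 0,"x": 0,"y": 0,"z": 0,"roll": 9}]'

```text
time_s: 41.35
eef_pos: [0.6705, -0.1842, 0.4288]
eef_rot: [-0.0, 0.944, -0.329, -0.001]
wrist_force: [-0.6, 0.6, -2.6]
opening: 0.155
```

>>> move_arm --moves '[{"gripper": 0,"x": 0,"y": 0,"z": 0,"roll": 9},{"gripper": 0,"x": 0,"y": 0,"z": 0,"roll": 9},{"gripper": 0,"x": 0,"y": 0,"z": 0,"roll": 9},{"gripper": 0,"x": 0,"y": 0,"z": 0,"roll": 9},{"gripper": 0,"x": 0,"y": 0,"z": 0,"roll": 8}]'

```text
time_s: 41.98
eef_pos: [0.6705, -0.1839, 0.429]
eef_rot: [0.0, 0.753, -0.658, -0.001]
wrist_force: [1.0, 0.2, -2.4]
opening: 0.159
```

Run:
```python
from h import *
go([.672,-.187,.12],-86.2)
S=cam('scene');T=cam('top')
for c in(S,T):
  for r in blobs(c,(15,100,50),(29,255,255),15):
    p=pt(c,r[1],.08)
    if .3<p[0]<.75 and -.3<p[1]<.35: print(r[0],r[1],p)
```

```text
t 41.98 jaw -82.3 open 0.159 tilt 0.10 | roll 3.9 x 0.33 y -0.15 z 15.40 F [ 1.   0.2 -2.4] grasp [ 0.6703 -0.1838  0.274 ]
182 [285.1978022  179.03296703] [ 0.42573747 -0.07628035  0.08      ]
104 [293.00961538 216.625     ] [0.4894384  0.11932648 0.08      ]
59 [290.71186441 234.88135593] [0.43165713 0.12468439 0.08      ]
```

>>> move_arm --moves '[{"gripper": 0,"x": 0.3,"y": -0.15,"z": 2,"roll": 3.9},{"gripper": 0,"x": 0,"y": 0,"z": 4,"roll": 0},{"gripper": 0,"x": 0,"y": 0,"z": 5,"roll": 0},{"gripper": 0,"x": 0,"y": 0,"z": 5,"roll": 0},{"gripper": 0,"x": 0,"y": 0,"z": 3,"roll": 0}]'

```text
time_s: 42.7
eef_pos: [0.6713, -0.1862, 0.2361]
eef_rot: [0.001, 0.733, -0.68, -0.002]
wrist_force: [-0.1, -0.6, -1.7]
opening: 0.158
```

>>> move_arm --moves '[{"gripper": 0,"x": 0,"y": 0,"z": 2,"roll": 0},{"gripper": 0,"x": 0,"y": 0,"z": 0,"roll": 0}]'

```text
time_s: 42.95
eef_pos: [0.672, -0.1865, 0.2184]
eef_rot: [0.001, 0.732, -0.681, -0.002]
wrist_force: [0.4, -0.4, -2.2]
opening: 0.151
```

Run:
```python
from h import *
go([.672,-.187,.043],-86.2)
```

```text
t 42.95 jaw -85.9 open 0.151 tilt 0.19 | roll 0.3 x 0.08 y -0.04 z 2.04 F [ 0.4 -0.4 -2.2] grasp [ 0.6715 -0.1863  0.0634]
```

>>> move_arm --moves '[{"gripper": 0,"x": 0,"y": 0,"z": 0.8,"roll": 0},{"gripper": 0,"x": 0,"y": 0,"z": 0.7,"roll": 0},{"gripper": 0,"x": 0,"y": 0,"z": 0.4,"roll": 0},{"gripper": 0,"x": 0,"y": 0,"z": 0.2,"roll": 0},{"gripper": 0,"x": 0,"y": 0,"z": 0,"roll": 0}]'

```text
time_s: 43.58
eef_pos: [0.6726, -0.1867, 0.1991]
eef_rot: [0.0, 0.732, -0.682, -0.0]
wrist_force: [0.5, -0.5, -2.4]
opening: 0.157
```

>>> move_arm --moves '[{"gripper": 0,"x": 0,"y": 0,"z": 0.2,"roll": 0},{"gripper": 0,"x": 0,"y": 0,"z": 0.2,"roll": 0},{"gripper": 0,"x": 0,"y": 0,"z": 0,"roll": 0}]'

```text
time_s: 43.95
eef_pos: [0.6731, -0.1869, 0.1978]
eef_rot: [-0.0, 0.732, -0.682, 0.001]
wrist_force: [-5.5, 1.6, 10.9]
opening: 0.158
```

Contact with the mat. Releasing, retreating upward, and checking the chute's pose.

>>> move_arm --moves '[{"gripper": 45,"x": 0,"y": 0,"z": 0,"roll": 0},{"gripper": 45,"x": 0,"y": 0,"z": 0,"roll": 0},{"gripper": 45,"x": 0,"y": 0,"z": -4,"roll": 0},{"gripper": 45,"x": 0,"y": 0,"z": -6,"roll": 0},{"gripper": 45,"x": 0,"y": 0,"z": -6,"roll": 0}]'

```text
time_s: 44.58
eef_pos: [0.6724, -0.1867, 0.3562]
eef_rot: [0.0, 0.732, -0.682, -0.001]
wrist_force: [0.1, -0.8, 0.1]
opening: 0.449
```

>>> move_arm --moves '[{"gripper": 60,"x": -5,"y": 2,"z": -5,"roll": 0},{"gripper": 60,"x": -5,"y": 3,"z": 0,"roll": -10},{"gripper": 60,"x": -5,"y": 3,"z": 0,"roll": 0},{"gripper": 60,"x": 0,"y": 0,"z": 0,"roll": 0}]'

```text
time_s: 45.08
eef_pos: [0.5753, -0.0535, 0.3969]
eef_rot: [0.0, 0.789, -0.614, -0.002]
wrist_force: [0.8, 0.4, -0.2]
opening: 0.599
```

Run:
```python
from m import *
go([.447,.0295,.25],-96.1)
S=cam('scene');T=cam('top'); chute(T)
a=cv2.resize(S['img'][130:290,200:440,::-1],(600,400));b=cv2.resize(T['img'][145:265,180:430,::-1],(600,288))
cv2.imwrite('pics/p17.png',np.vstack([a,b])[:600] if 0 else cv2.resize(np.vstack([a,b]),(520,596)))
```

```text
t 45.08 jaw -75.8 open 0.599 tilt 0.18 | roll 20.3 x -6.87 y 13.59 z -0.81 F [ 0.8  0.4 -0.2] grasp [ 0.5749 -0.0533  0.2419]
mat [ 0.58107155 -0.21911022] len [np.float64(0.1821), np.float64(0.3664)] yaw 179.60264234078662
chute [ 0.54610064 -0.19659934] len [np.float64(0.0635), np.float64(0.1683)] yaw 3.766884039478981
```

View pics/p17.png

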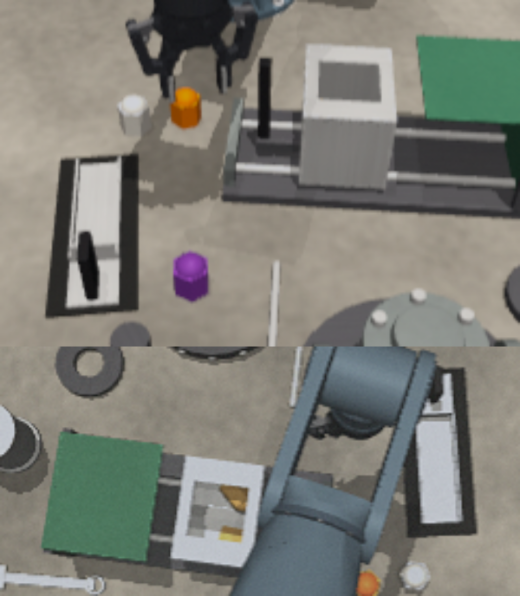

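Final picture: the chute lies flat on its mat, yaw 3.8° as the mat, in the scene half at (90,235). Both brass nuts are down in the hopper, top half (235,495) and (232,535). Now the hopper goes home.

>>> move_arm --moves '[{"gripper": 50,"x": 0,"y": 0,"z": 0,"roll": 10.1},{"gripper": 50,"x": 0,"y": 0,"z": 0,"roll": 10.1},{"gripper": 50,"x": -2.3,"y": 4.5,"z": 0,"roll": 0},{"gripper": 50,"x": -2.3,"y": 4.5,"z": 0,"roll": 0},{"gripper": 50,"x": -2.3,"y": 4.6,"z": 0,"roll": 0}]'

```text
time_s: 45.8
eef_pos: [0.4502, 0.0261, 0.398]
eef_rot: [0.0, -0.667, 0.745, -0.0]
wrist_force: [-0.6, 0.5, 0.5]
opening: 0.501
```

Run:
```python
from h import *
go([.447,.0295,.152],-96.1)
```

```text
t 45.80 jaw -96.3 open 0.501 tilt 0.05 | roll -0.2 x -0.31 y 0.37 z 9.10 F [-0.6  0.5  0.5] grasp [0.4504 0.0261 0.243 ]
```

>>> move_arm --moves '[{"gripper": 50,"x": -0.3,"y": 0.3,"z": 0,"roll": 0},{"gripper": 50,"x": 0,"y": 0,"z": 4.5,"roll": 0},{"gripper": 50,"x": 0,"y": 0,"z": 4.5,"roll": 0},{"gripper": 0,"x": 0,"y": 0,"z": 0,"roll": 0},{"gripper": 0,"x": 0,"y": 0,"z": 0,"roll": 0}]'

```text
time_s: 46.42
eef_pos: [0.4483, 0.0293, 0.308]
eef_rot: [-0.0, -0.668, 0.744, 0.0]
wrist_force: [2.7, -0.3, -14.2]
opening: 0.175
```

>>> move_arm --moves '[{"gripper": 0,"x": 0,"y": 0,"z": 0,"roll": 0},{"gripper": 0,"x": -1.5,"y": 0,"z": 0,"roll": 0},{"gripper": 0,"x": -2.5,"y": 0,"z": 0,"roll": 0},{"gripper": 0,"x": -2.5,"y": 0,"z": 0,"roll": 0},{"gripper": 0,"x": -2.5,"y": 0,"z": 0,"roll": 0}]'

```text
time_s: 47.05
eef_pos: [0.4576, 0.1193, 0.3081]
eef_rot: [-0.0, -0.668, 0.744, -0.001]
wrist_force: [6.7, -5.9, -16.7]
opening: 0.176
```

>>> move_arm --moves '[{"gripper": 0,"x": -2.5,"y": 0,"z": 0,"roll": 0},{"gripper": 0,"x": -2.0,"y": 0,"z": 0,"roll": 0},{"gripper": 0,"x": -1.2,"y": 0,"z": 0,"roll": 0},{"gripper": 0,"x": -0.5,"y": 0,"z": 0,"roll": 0},{"gripper": 0,"x": 0,"y": 0,"z": 0,"roll": 0}]'

```text
time_s: 47.68
eef_pos: [0.4641, 0.1813, 0.308]
eef_rot: [0.001, -0.668, 0.744, -0.0]
wrist_force: [5.2, 1.5, -14.7]
opening: 0.178
```

Run:
```python
from h import *
go([.4635,.1890,.152],-96.1)
```

```text
t 47.67 jaw -96.1 open 0.178 tilt 0.08 | roll -0.0 x -0.76 y 0.17 z 0.10 F [  5.2   1.5 -14.7] grasp [0.4644 0.1813 0.153 ]
```

>>> move_arm --moves '[{"gripper": 0,"x": -0.5,"y": 0,"z": 0,"roll": 0},{"gripper": 0,"x": -0.3,"y": 0,"z": 0,"roll": 0},{"gripper": 0,"x": -0.2,"y": 0,"z": 0,"roll": 0},{"gripper": 0,"x": 0,"y": 0,"z": 0,"roll": 0}]'

```text
time_s: 48.18
eef_pos: [0.4651, 0.1892, 0.3081]
eef_rot: [-0.002, -0.668, 0.744, -0.002]
wrist_force: [2.3, -11.9, -11.8]
opening: 0.177
```

Force has risen to −12 N in y at y = 0.189, so the hopper is against its home stop. Releasing and withdrawing.

>>> move_arm --moves '[{"gripper": 50,"x": 0,"y": 0,"z": 0,"roll": 0},{"gripper": 50,"x": 0,"y": 0,"z": 0,"roll": 0},{"gripper": 50,"x": 0,"y": 0,"z": -4,"roll": 0},{"gripper": 50,"x": 0,"y": 0,"z": -6,"roll": 0},{"gripper": 50,"x": 0,"y": -5,"z": -2,"roll": 0}]'

```text
time_s: 48.8
eef_pos: [0.5141, 0.1868, 0.4348]
eef_rot: [0.004, -0.669, 0.743, -0.003]
wrist_force: [1.1, 0.6, 0.2]
opening: 0.498
```

>>> move_arm --moves '[{"gripper": 50,"x": 0,"y": -5,"z": 0,"roll": 0},{"gripper": 50,"x": 0,"y": -3,"z": 0,"roll": 0},{"gripper": 50,"x": 0,"y": 0,"z": 0,"roll": 0}]'

```text
time_s: 49.18
eef_pos: [0.5955, 0.1767, 0.4285]
eef_rot: [0.001, -0.668, 0.744, -0.0]
wrist_force: [-0.4, 0.1, 0.3]
opening: 0.503
```

Run:
```python
from m import *
go([.4635,.1890,.152],-96.1)
S=cam('scene');T=cam('top'); chute(T)
print('expected post top home',proj(S,[.465,.1892,.176])[0])
x0,y0,x1,y1=360,150,400,205; v=S['img'][y0:y1,x0:x1].max(2); ys,xs=np.nonzero(v<32); print('post cols',xs.min()+x0,xs.max()+x0,'top row',ys.min()+y0,'mean col of top rows',xs[ys<=ys.min()+3].mean()+x0)
for n,c in(('s',S),('t',T)):
  print(n,[(r[0],r[1].round()) for r in blobs(c,(15,100,50),(29,255,255),40) if .3<pt(c,r[1],.03)[0]<.9 and abs(pt(c,r[1],.03)[1])<.5])
```

```text
t 49.17 jaw -96.2 open 0.503 tilt 0.10 | roll -0.1 x 0.19 y 13.28 z 12.15 F [-0.4  0.1  0.3] grasp [0.5958 0.1768 0.2735]
mat [ 0.58071851 -0.20244518] len [np.float64(0.216), np.float64(0.3664)] yaw 179.60264234078662
chute [ 0.56575513 -0.20145579] len [np.float64(0.2143), np.float64(0.337)] yaw 179.59328357426423
expected post top home [379.22705465 160.35859386]
post cols 372 399 top row 150 mean col of top rows 378.28
s [(np.int32(169), array([285., 178.])), (np.int32(137), array([146., 245.]))]
t []
```

```bash
python3 -c "
from bench import ctrl
print(ctrl.hand_in())"
```

```text
the job is handed in; nothing more can be done
None
```

The job is done and handed in at about 49 s of the 200 s allowed; no verdict was given.

**What I did**
- I drew the hopper out to its far stop and stood the two brass nuts that were present in the chute.
- The gripper could not tilt, so I carried the chute level and rested it on the guard roof with its lip over the mouth. I then re-gripped the handle by its rear top corner and raised the tail to about 22°, and both nuts slid in.
- I laid the empty chute back on its mat and pushed the hopper home.

**Setback:** the first corner grip overlapped the handle too much and held the chute rigid at about 10°. I laid it flat on the guard again and re-gripped with less overlap.

**Last checks**
- **Nuts:** both were seen down in the hopper before it was pushed home, and no brass showed outside afterwards.
- **Chute:** it was flat on the mat and lined up with it at 3.8°. It lay within a few millimetres of where it started, close to the mat's centre.
- **Hopper:** it met the home stop at about 12 N, 160 mm from its far stop. The post appeared in the picture within 1 px of where it should be at home.
- **Bystanders and arm:** the robot touched no bystander as far as I know, though I did not measure them one by one. The arm was clear of everything at hand-in.

**Check that disagreed:** the very last automatic outline of the chute and mat merged with something else and gave false sizes. For the chute's pose I relied on the clean picture taken just before the hopper was pushed home, and nothing touched the chute after that.

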